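# Clear the fossil preparation board

## Robot

A 6-joint arm with a two-finger parallel gripper is mounted at the origin on the work surface. World frame = base frame: x ahead of the robot, y to its left, z up, the work surface at z = 0. Lengths are in m, angles in rad, forces in N, time in s.
With the tool pointing down it reaches from about 0.35 to 0.975 m from the base axis. Payload 4.9 kg.
Tool frame: the origin (TCP) lies at the very end of the fingers, on their centre line; the grasp point (between the pads) lies 19 mm behind it; z points along the fingers, y is the line along which they close (so a half turn about z gives the same grasp; the last joint's range is limited). The gripper opens to 85 mm and grips with 20 to 120 N. Pads are 22 mm wide; open, the fingers measure 114 mm over their backs; the gripper's body (76 mm by 85 mm) begins 54 mm behind the grasp point. The pads swing forward as they close: fully open they stand 13 mm farther back than shut.
Start: joints at [1.008, 0.053, 1.613, -0, 1.476, -0.119], TCP at [0.268, 0.564, 0.231] pointing down, gripper open.
Joint ranges: [-3.01, 3.01], [-1.01, 2.22], [0.06, 2.58], [-1.02, 4.17], [0.09, 2.62], [-3.14, 3.14]. Speed limits (rad/s): [2.57, 2.57, 3.14, 3.14, 3.14, 3.14].

## Interface

Orientations are given as a unit quaternion [w, x, y, z].
In Python, from plant import manip gives the robot as it stands.
- The arm moves only by the shell command python3 -m pendant 'ROWS'. ROWS is JSON, a list of rows, each a list of 3 entries, a list of its own where there are three numbers: the opening, from 0 (shut) to 1 (fully open), then the shift along the tool's x, y, z in units of 12 cm (1.0 is 12 cm), then the turn about the tool's z in units of pi rad (1.0 is pi rad). In form: [[gripper, [dx, dy, dz], roll], ...]. A call has 1 to 10 rows; each row is the pose to reach, as a shift and turn from the pose commanded when the call began, along the tool's axes at that moment, turning the shorter way round; what a row does not reach only later rows make up. A row lasts 1/10 s, in which the tool goes at most 50 mm and 8.59 degrees, less where a joint would pass 70% of its speed; a pose out of reach is approached as far as the arm can. A call with a number of a shift or a turn outside -1 to 1 is refused whole. A call with a gripper value outside its range is refused whole. The fingers move at their own pace and stop on an object; the grip force is fixed at half the most. Time passes only in rows, so rows that repeat a pose let the fingers close. It gives the time, the measured TCP pose, the force, the opening and the grip force at its end, in the units of the state.
- manip.state(): the state, without advancing time (a new reading comes with each control period).
- manip.grab_frame(name): name is "scene" or "top" or "wrist"; returns a dict with "img" (480x640x3 uint8, red, green, blue), "fx", "fy", "cx", "cy" (pixels), "D" ([k1, k2, p1, p2, k3] as OpenCV has them; the pictures are not rectified), "eye" and "rotation" of the camera in the world; the wrist camera has in their place "tool_from_camera" (4x4, takes a point from camera to tool coordinates, whose origin is the TCP and whose axes are the flange's). Camera axes: x right, y down, z forward; pixel columns grow to the right and rows downward; lengths in m; the calibration is good to about 2 mm. A picture is of the moment at which its call begins: read the wrist's pose just before it. There is no depth.
- manip.job_done(): hands the job in; it is judged then, once.
The state is a dict: "time": time; "joint_pos": joint angles; "joint_vel": joint speeds; "joint_efforts": joint torques, N m; "tool_pos": TCP position; "tool_rot": TCP orientation; "contact_force": force on the tool from outside, world axes, zero at the start; "ft_torque": the same for the moment, N m; "gripper_width": opening from 0.0 (shut) to 1.0 (fully open); "grasp_force": force on a finger pad.
Only numpy, scipy, OpenCV 4.12 (cv2) and the standard library are available. Lean on these libraries where they do the work, as an engineer would, in place of code of your own. Each camera call takes 0.05 s, during which the arm holds its last target. There are 200 camera calls.

## Task

Sweep all six stone chips off the green preparation board into the steel pan at its open end, pushing them with the red scraper block held flat on the board, never with the gripper itself and without bumping the magnifier lamp that overhangs the board. Then put the scraper back in the wide compartment of the tool tray, lying flat on its sole, setting it down before you let go. Leave everything else as it is.

Things in the scene. Friction and masses are not known exactly. Their poses are not given: they have to be found in the camera images.
- prep_board: Fossil preparation board fixed to the desk, steel chip pan built on its +y end. Origin on the desk under the middle of the green face; x across it (away from the robot), y along it to the pan. Green face level, 30 mm high, x -98 to 98, y -135 to 135 mm. Lips 12 mm above the face, 10 mm thick, bound it at x = -98, x = 98 and y = -135; the end at y = 135 is open.
- pan_floor (a point): Centre of the inner floor of the chip pan (board frame: 0, 180.5, 4 mm); axes as the board's. Inside 200 mm along x, 84 mm along y. Its wall next to the board is 3 mm thick, its top 5 mm lower than the green face; the other three walls stand 42 mm above the desk.
- magnifier: Rigid magnifier lamp standing behind the board. Origin on the desk below the lens centre, x away from the robot. White head with clear lens, x -86 to 86, y -115 to 115 mm, 255 to 285 mm above the desk, over the far half of the board: too low for an upright gripper; lean the tool back to the robot (22 to 40 degrees) to work under it. Post at x = 134 mm, foot radius 82 mm.
- lamp_front (a point): Middle of the lower front edge (the edge nearest the robot) of the magnifier's head, 255 mm above the desk; about 10 mm beyond the board's middle line.
- scraper: Scraper block, about 160 g, lying on its sole on the robot's right. Black sole and red body together 110 (x) by 44 (y) by 20 mm high, upright sides; on top a pale wooden grip rib 72 mm long (x), 16 mm thick (y), from 20 to 56 mm above the sole. Origin at the centre of the sole, z up; same after a half turn about z. Pinch the rib across its thickness.
- tool_tray: Pale wooden tool tray fixed to the desk, 132 (x) by 134 mm (y), floor 4 mm thick, 4 mm walls with tops at 24 mm. Three compartments, all 124 mm long in x: two 30 mm wide (brush, chisel) and a wide empty one, 58 mm, on the +y side. Origin on the desk under the middle. It stands on the robot's left.
- scraper_slot (a point): Centre of the floor of the wide empty compartment (tray frame: 0, 34, 4 mm); x along the compartment (124 mm), y across it (58 mm), axes as the tray's. The scraper lies along x, either way round.
- chip1: Pale buff limestone chip, about 23 by 19 mm and 11 mm thick, 11 g; origin at its middle. Loose on the green face.
- chip2: Pale buff limestone chip, about 23 by 19 mm and 11 mm thick, 11 g; origin at its middle. Loose on the green face.
- chip3: Pale buff limestone chip, about 23 by 19 mm and 11 mm thick, 11 g; origin at its middle. Loose on the green face.
- chip4: Pale buff limestone chip, about 23 by 19 mm and 11 mm thick, 11 g; origin at its middle. Loose on the green face.
- chip5: Pale buff limestone chip, about 23 by 19 mm and 11 mm thick, 11 g; origin at its middle. Loose on the green face.
- chip6: Pale buff limestone chip, about 23 by 19 mm and 11 mm thick, 11 g; origin at its middle. Loose on the green face.
- brush: Small brush with red handle, 110 mm, in a narrow compartment of the tray. Bystander. Origin on its underside.
- chisel: Small steel chisel with blue grip, 104 mm, in a narrow compartment of the tray. Bystander. Origin on its underside.
- ammonite: Brown ammonite on a stone slab 92 by 80 mm, 35 mm high, on the desk. Bystander. Origin under its centre.
- jar: Amber jar with black cap, 56 mm across, 75 mm high. Bystander. Origin under its centre.
- mug: Blue mug, 76 mm across, 90 mm high. Bystander. Origin under its centre.
- loupe: Brass hand lens with a dark handle lying on the desk on the robot's right, near the scraper, 140 mm long, 11 mm high. Bystander. Origin near its middle.
- board_face (a point): Centre of the green working face, 30 mm above the desk; axes as the board's.
There are look-alikes about, which are no part of the job. There is more than one size of the tool_tray; the job needs the larger. Of the things like the scraper, leave any that is purple; of the rest the smaller one is meant.

How it is judged:
By the outcome, as a careful person would: the job done as asked, in the order asked, and still so for the second after the job is handed in, with the robot touching nothing.
It also fails if it takes over 61 s, if anything falls off the work surface, if the arm or the gripper's body presses on something with over 40 N, if the wrist force passes 120 N, or if a joint passes its speed limit or range.

## Working session

There is one attempt and no reset: what is moved stays moved. The work goes in short steps, Python scripts to look and compute and a shell command to move; the robot and the scene stay as the last step left them, time stands still between calls to the robot, and variables do not carry over. Pictures are saved under pics/ and viewed, at most 10 in all, crops included, and the job is handed in when it is done.

```bash
mkdir -p pics; ls; python3 - <<'E'
from plant import manip
import cv2,pickle
d={}
s=manip.state();print(s['time'],s['tool_pos'],s['tool_rot'])
for n in ("scene","top"):
    f=manip.grab_frame(n);d[n]=f
    cv2.imwrite(f"pics/{n}0.png",f["img"][:,:,::-1])
    print(n,f["fx"],f["cx"],f["cy"],f["D"],f["eye"],f["rotation"])
pickle.dump(d,open("f0.pkl","wb"))
E
```

```text
pics
0.0 [0.26802308 0.5639424  0.23007903] [-3.58000769e-04  2.20086548e-01  9.75479815e-01 -9.55644330e-04]
scene 564.9069293145835 319.9929862719309 241.62190239216693 [0.0260678 0.        0.        0.        0.       ] [1.10784037 0.74234141 1.06404268] [-0.13687187  0.30761819  0.86431133 -0.37363493]
top 533.1663310132949 316.6927849790758 236.17023240148924 [-0.10943446  0.          0.          0.          0.        ] [ 0.23713269 -0.0110946   1.38206908] [-0.07253264  0.72406515 -0.68248999  0.0683819 ]
```

View pics/scene0.png

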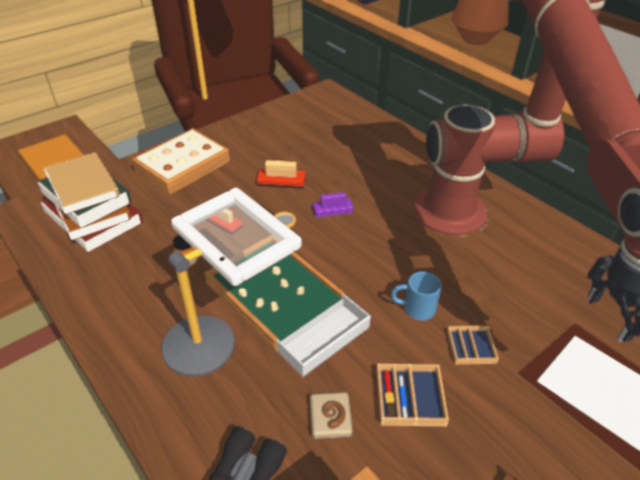

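View pics/top0.png

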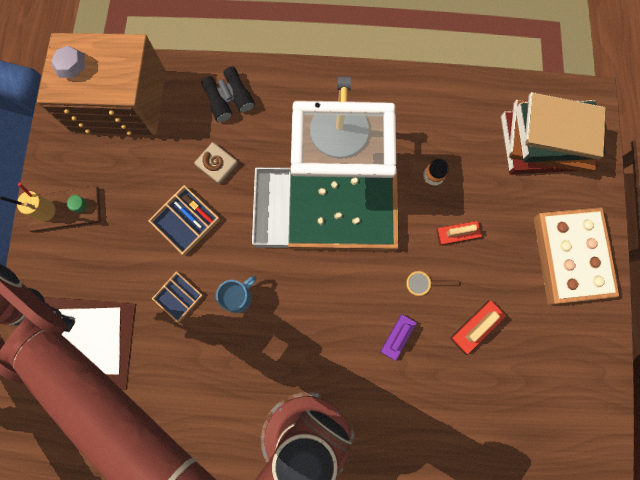

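The scene picture shows the board with its chips, the lamp, the pan, and the big tray at (411,395) with the small one at (472,344). In the top picture:

- **Chips:** (322,191), (334,185), (355,181), (320,221), (338,216), (355,221).
- **Lamp front edge:** near row 175.
- **Scraper candidates:** red (460,233), red (480,327) and purple (400,337). I expect the small red one at (460,233).
- **Trays:** (184,220) large, (177,297) small.

Next I'll measure all of these.

```bash
cat > h.py <<'E'
import numpy as np,cv2,pickle
from scipy.spatial.transform import Rotation as R
def ray(f,uv):
    K=np.array([[f["fx"],0,f["cx"]],[0,f["fy"],f["cy"]],[0,0,1]])
    p=cv2.undistortPoints(np.float64(uv).reshape(-1,1,2),K,np.float64(f["D"]))[:,0]
    v=np.c_[p,np.ones(len(p))]
    q=np.array(f["rotation"])
    M=q if q.shape==(3,3) else R.from_quat(np.r_[q[1:],q[0]]).as_matrix()
    return np.array(f["eye"]),v@M.T
def onplane(f,uv,z):
    e,d=ray(f,uv); return e+d*((z-e[2])/d[:,2])[:,None]
def blobs(img,lo,hi,amin=15,roi=None):
    hsv=cv2.cvtColor(img,cv2.COLOR_RGB2HSV); m=cv2.inRange(hsv,np.array(lo),np.array(hi))
    if roi: z=np.zeros_like(m);a,b,c,d=roi;z[b:d,a:c]=m[b:d,a:c];m=z
    n,l,s,c=cv2.connectedComponentsWithStats(m)
    return m,l,[(i,s[i],c[i]) for i in range(1,n) if s[i][4]>=amin]
def wristf(manip):
    s=manip.state(); f=manip.grab_frame("wrist")
    q=s["tool_rot"]; M=R.from_quat(np.r_[q[1:],q[0]]).as_matrix()
    T=np.array(f["tool_from_camera"]); f["eye"]=M@T[:3,3]+s["tool_pos"]; f["rotation"]=M@T[:3,:3]
    return f
E
python3 - <<'E'
from h import *
d=pickle.load(open("f0.pkl","rb"));t=d["top"];I=t["img"];np.set_printoptions(precision=4,suppress=True)
# green
m,l,b=blobs(I,(60,80,30),(95,255,140),500,(250,160,410,260))
for i,s,c in b: print("green",s,c)
m2,l,b=blobs(I,(15,25,150),(35,150,255),6,(290,175,398,245))
for i,s,c in b: print("chip",s[:5],c,onplane(t,c,.0355)[0])
for h in((0,5),(170,180)):
  m,l,b=blobs(I,(h[0],150,110),(h[1],255,255),80,(370,200,520,370))
  for i,s,c in b:
    r=cv2.minAreaRect(np.argwhere(l==i)[:,::-1].astype(np.float32)); bx=cv2.boxPoints(r)
    P=onplane(t,bx,.02); print("red",s,c,np.linalg.norm(P[1]-P[0]),np.linalg.norm(P[2]-P[1]),P.mean(0))
c=np.float64([[289,169],[398,247],[289,247],[254,169],[254,247],[398,177]])
print(onplane(t,c,.042))
print("lamp low front",onplane(t,[[290,175],[395,178]],.255))
crop=np.hstack([cv2.resize(I[155:260,245:405],None,fx=3.5,fy=3.5,interpolation=2),]);
crop2=cv2.resize(I[180:380,370:520],None,fx=1.84,fy=1.84)
crop=np.vstack([crop,np.zeros((1,crop.shape[1],3),np.uint8)])
H=crop.shape[0];c2=np.zeros((H,240,3),np.uint8);x=cv2.resize(I[200:370,380:510],(240,314));c2[:314]=x
cv2.imwrite("pics/c1.png",np.hstack([crop,c2])[:,:,::-1])
m,l,b=blobs(I,(100,60,20),(130,255,120),100,(140,170,230,330))
for i,s,c in b:print("tray blue",s,c,onplane(t,c,.004))
E
```

```text
green [ 290  175  103   69 6373] [341.156  210.2826]
chip [359 175   6   1   6] [361.5 175. ] [ 0.6809 -0.1035  0.0355]
chip [351 177   7   8  38] [353.7895 180.4737] [ 0.6646 -0.0838  0.0355]
chip [331 181   6   7  32] [333.5    184.1875] [ 0.6512 -0.0309  0.0355]
chip [318 188   8   7  37] [321.4865 190.8108] [ 0.6312 -0.0004  0.0355]
chip [334 212   8   7  34] [337.3235 215.    ] [ 0.5684 -0.0452  0.0355]
chip [318 217   5   7  30] [320.0333 220.1   ] [ 0.5522 -0.0012  0.0355]
chip [352 217   8   7  35] [355.4286 220.2   ] [ 0.5573 -0.0928  0.0355]
chip [334 243   6   2  11] [336.2727 243.5455] [ 0.4929 -0.0464  0.0355]
chip [358 244  10   1  10] [362.5 244. ] [ 0.4957 -0.1138  0.0355]
red [437 221  45  24 443] [457.1242 233.4244] 0.11513144446046879 0.04572059183827363 [ 0.5456 -0.3678  0.02  ]
red [452 301  54  53 821] [475.8928 327.0268] 0.14475780523636583 0.05762837039651062 [ 0.3022 -0.4218  0.02  ]
[[ 0.684   0.0885  0.042 ]
 [ 0.4919 -0.2046  0.042 ]
 [ 0.4755  0.0739  0.042 ]
 [ 0.6787  0.1808  0.042 ]
 [ 0.4702  0.1633  0.042 ]
 [ 0.6793 -0.1995  0.042 ]]
lamp low front [[ 0.5992  0.0694  0.255 ]
 [ 0.6063 -0.1629  0.255 ]]
tray blue [179 190  36  29 126] [195.3016 202.3571] [[0.5889 0.3366 0.004 ]]
tray blue [170 199  35  34 246] [187.0772 216.1626] [[0.5496 0.3547 0.004 ]]
tray blue [154 208  43  43 835] [174.7844 228.8515] [[0.5131 0.3841 0.004 ]]
tray blue [173 276  26  24 182] [185.9451 287.2088] [[0.3599 0.3376 0.004 ]]
tray blue [167 283  26  23 180] [179.5056 293.9611] [[0.3413 0.3527 0.004 ]]
tray blue [218 282  12  29 274] [224.2847 295.8978] [[0.3438 0.235  0.004 ]]
tray blue [156 290  31  29 418] [170.6507 303.6364] [[0.3147 0.3734 0.004 ]]
```

View pics/c1.png

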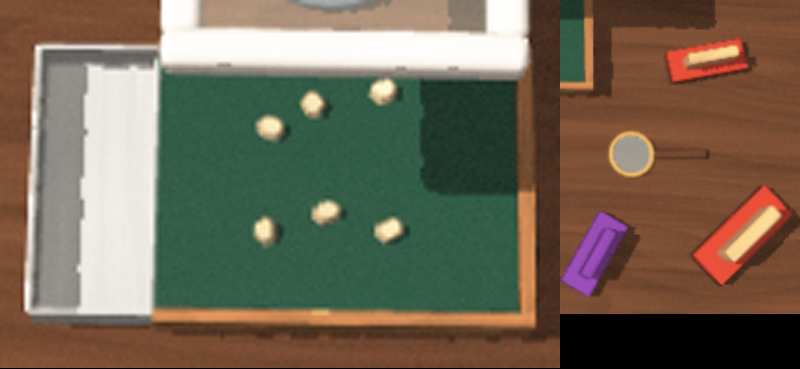

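The crop confirms three scraper candidates:

- **Small red, at top (460,233):** about 115 x 46 mm, so this is the right one.
- **Big red:** 145 mm long.
- **Purple:** to be left alone.

The board is yawed about 3.4° with its centre near (0.591,-0.055). The far chips lie up to 72 mm beyond the middle line, under the lamp. The rows have no lean entry, so first I'll check in free air how an out-of-reach target is approached.

```bash
python3 -m pendant '[[1,[0,0.4,-0.4],0],[1,[0,0.8,-0.8],0],[1,[0,1,-1],0]]'; python3 -m pendant '[[1,[0,0.4,0],0],[1,[0,0.8,0],0],[1,[0,1,0],0]]';python3 -m pendant '[[1,[0,0.4,0],0],[1,[0,0.8,0],0],[1,[0,1,0],0],[1,[0,1,0],0]]'
```

```text
time: 0.4
tool_pos: [0.314, 0.6605, 0.3371]
tool_rot: [-0.0, 0.22, 0.975, -0.001]
contact_force: [-0.4, 1.5, 0.7]
gripper_width: 1.0
grasp_force: 0.0
time: 0.7
tool_pos: [0.3665, 0.7706, 0.3345]
tool_rot: [-0.0, 0.22, 0.975, -0.001]
contact_force: [-0.3, 0.4, -0.9]
gripper_width: 1.004
grasp_force: 0.0
time: 1.1
tool_pos: [0.4168, 0.8764, 0.3299]
tool_rot: [-0.001, 0.22, 0.975, -0.003]
contact_force: [9.5, 17.4, 26.0]
gripper_width: 1.0
grasp_force: 0.0
```

```bash
python3 -m pendant '[[1,[0,0.4,0],0],[1,[0,0.8,0],0],[1,[0,1,0],0],[1,[0,1,0],0],[1,[0,1,0],0]]'; python3 -c "
from plant import manip
s=manip.state();print(s['joint_pos'],s['tool_rot'])"
```

```text
time: 1.6
tool_pos: [0.4258, 0.8957, 0.3063]
tool_rot: [0.004, 0.22, 0.975, 0.019]
contact_force: [0.1, -0.4, 0.2]
gripper_width: 1.001
grasp_force: 0.0
[ 1.05137562  1.10472336  0.05498873  0.00289863  1.94361979 -0.0745422 ] [0.00431711 0.22002885 0.97530487 0.01868376]
```

```bash
python3 -m pendant '[[1,[0,-0.4,0],0],[1,[0,-0.8,0],0],[1,[0,-0.8,0],0],[1,[0,-0.8,0],0]]'; python3 -c "
from plant import manip
s=manip.state();print(s['joint_pos'],s['tool_rot'])"
```

```text
time: 2.0
tool_pos: [0.3807, 0.8027, 0.2958]
tool_rot: [0.002, 0.22, 0.975, 0.011]
contact_force: [0.4, 0.1, -1.3]
gripper_width: 1.001
grasp_force: 0.0
[ 1.04339168  0.66041298  0.75394743  0.00306116  1.70491138 -0.08343852] [0.00191145 0.21993435 0.97544966 0.01109908]
```

Out-of-reach targets tip the fingers outward by a degree or two per call, and the tip is kept, so a lean can be built up later. First I pick the scraper upright. The next script works out its pose and the way there.

```bash
cat >> h.py <<'E'
def toolR(s): q=s["tool_rot"]; return R.from_quat(np.r_[q[1:],q[0]]).as_matrix()
def go(manip,p,ymaz=None):
    "shift (units) and roll (units) from the measured pose to world point p with tool y at azimuth ymaz (deg)"
    s=manip.state();M=toolR(s);d=M.T@(np.array(p)-s["tool_pos"])/.12
    y=M[:,1];az=np.degrees(np.arctan2(y[1],y[0]));z=M[:,2]
    print("t",round(s["time"],2),"pos",np.round(s["tool_pos"],4),"yaz",round(az,1),"z",np.round(z,3),"F",np.round(s["contact_force"],1),"w",round(s["gripper_width"],3),"j6",round(s["joint_pos"][5],2))
    print("shift",np.round(d,3),end=" ")
    if ymaz is not None: print("roll",round(-((ymaz-az+180)%360-180)/180,4),end="")
    print()
def rect(f,mask,z):
    c=max(cv2.findContours(mask,cv2.RETR_EXTERNAL,cv2.CHAIN_APPROX_NONE)[0],key=cv2.contourArea)
    P=onplane(f,cv2.boxPoints(cv2.minAreaRect(c)),z); a,b=P[1]-P[0],P[2]-P[1]
    if np.linalg.norm(a)<np.linalg.norm(b): a,b=b,a
    return P.mean(0),np.linalg.norm(a),np.linalg.norm(b),np.degrees(np.arctan2(a[1],a[0]))%180
E
python3 - <<'E'
from h import *
from plant import manip
t=pickle.load(open("f0.pkl","rb"))["top"]
m,l,b=blobs(t["img"],(12,40,140),(30,200,255),10,(435,215,485,250))
print(rect(t,m,.056))
m,l,b=blobs(t["img"],(0,60,100),(35,255,255),10,(435,215,485,250))
print(rect(t,m,.02))
go(manip,(.5456,-.3678,.22),15)
E
```

```text
(array([ 0.54396955, -0.36529421,  0.056     ]), np.float64(0.07870496830498881), np.float64(0.015339493617652526), np.float64(104.71221114378315))
(array([ 0.54603561, -0.36966699,  0.02      ]), np.float64(0.13200104266849141), np.float64(0.09192019313562963), np.float64(93.52710268263442))
t 2.0 pos [0.3807 0.8027 0.2958] yaz 64.6 z [ 0.009  0.021 -1.   ] F [ 0.4  0.1 -1.3] w 1.001 j6 -0.08
shift [-5.428 -8.232  0.44 ] roll 0.2755
```

```bash
(python3 -m pendant '[[1,[-0.16,-0.33,0],0],[1,[-0.33,-0.67,0],0],[1,[-0.5,-1,0],0]]'
python3 -m pendant '[[1,[-0.16,-0.33,0],0],[1,[-0.33,-0.67,0],0],[1,[-0.5,-1,0],0]]'
python3 -m pendant '[[1,[-0.16,-0.33,0],0],[1,[-0.33,-0.67,0],0],[1,[-0.5,-1,0],0]]'
python3 -m pendant '[[1,[-0.16,-0.33,0],0],[1,[-0.33,-0.67,0],0],[1,[-0.5,-1,0],0]]'
python3 -m pendant '[[1,[-0.2,-0.25,0],0],[1,[-0.4,-0.5,0],0],[1,[-0.6,-0.75,0],0],[1,[-0.8,-1,0],0]]'
python3 -m pendant '[[1,[-0.2,-0.25,0],0],[1,[-0.4,-0.5,0],0],[1,[-0.6,-0.75,0],0],[1,[-0.8,-1,0],0]]'
python3 -m pendant '[[1,[-0.2,-0.25,0],0],[1,[-0.4,-0.5,0],0],[1,[-0.6,-0.75,0],0],[1,[-0.8,-1,0],0]]'
python3 -m pendant '[[1,[-0.2,-0.25,0],0.045],[1,[-0.4,-0.5,0],0.09],[1,[-0.6,-0.75,0],0.135],[1,[-0.8,-1,0],0.18],[1,[-0.8,-1,0],0.225],[1,[-0.8,-1,0],0.27],[1,[-0.8,-1,0],0.27]]') | grep -E "time|pos"
python3 - <<'E'
from h import *
from plant import manip
f=wristf(manip);cv2.imwrite("pics/w1.png",f["img"][:,:,::-1]);pickle.dump(f,open("w1.pkl","wb"))
m,l,b=blobs(f["img"],(12,40,140),(30,200,255),100)
for i,s,c in b: print(s,c,rect(f,(l==i).astype(np.uint8),.056))
m,l,b=blobs(f["img"],(0,150,110),(7,255,255),100)
for i,s,c in b: print("red",s,c,rect(f,(l==i).astype(np.uint8),.02))
go(manip,(.544,-.3653,.15),15)
E
```

```text
time: 2.3
tool_pos: [0.3877, 0.6744, 0.299]
time: 2.6
tool_pos: [0.3909, 0.5402, 0.2953]
time: 2.9
tool_pos: [0.3937, 0.4061, 0.291]
time: 3.2
tool_pos: [0.3965, 0.2718, 0.2867]
time: 3.6
tool_pos: [0.4322, 0.122, 0.2826]
time: 4.0
tool_pos: [0.4675, -0.0282, 0.2783]
time: 4.4
tool_pos: [0.5027, -0.1782, 0.2739]
time: 5.1
tool_pos: [0.5374, -0.3267, 0.2689]
[261   0  23  64 256] [272.33203125  29.921875  ] (array([ 0.48354909, -0.21363589,  0.056     ]), np.float64(0.04241265937915675), np.float64(0.014276093844888049), np.float64(95.91560377066217))
[ 284    0  250   86 4059] [400.45898004  44.76373491] (array([ 0.58814593, -0.19363237,  0.056     ]), np.float64(0.19785479918344734), np.float64(0.018000350700833098), np.float64(1.6482872718409054))
[ 532    0   49   89 1084] [554.31457565  41.29428044] (array([ 0.69570948, -0.16377155,  0.056     ]), np.float64(0.06389787976163676), np.float64(0.0169602943659141), np.float64(91.18919685013591))
[589   0  31  34 220] [602.05454545  14.84090909] (array([ 0.71725233, -0.13472745,  0.056     ]), np.float64(0.02376922601528525), np.float
[... 10787 characters left out ...]
y([ 0.30741474, -0.42054802,  0.02      ]), np.float64(0.13828788436563347), np.float64(0.060697294477169345), np.float64(135.39685172864313))
red [ 274  167   50  114 3609] [297.24632862 218.0446107 ] (array([ 0.54623764, -0.36619118,  0.02      ]), np.float64(0.1118500193343516), np.float64(0.043967415737983497), np.float64(103.01357368015252))
red [ 407  379   41   80 1091] [427.09532539 416.18698442] (array([ 0.74787857, -0.54683358,  0.02      ]), np.float64(0.10650268887349858), np.float64(0.04013210342284249), np.float64(106.04900082392459))
t 5.15 pos [ 0.5373 -0.3262  0.2687] yaz 16.1 z [ 0.018  0.03  -0.999] F [-0.3 -0.8  0.5] w 1.0 j6 -0.96
shift [-0.351 -0.063  0.98 ] roll 0.0062
```

View pics/w1.png

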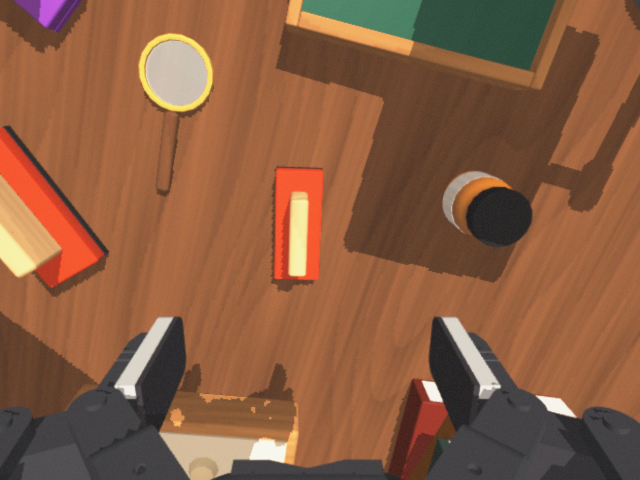

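The wrist picture shows the small red scraper centred at (298,222). It measures 112 x 44 mm at azimuth 103°, with its centre near (0.5455,-0.365). The loupe at (176,100) and the jar at (495,215) are clear of the fingers. I'll grip the rib 18 mm towards its board-side end.

```bash
python3 - <<'E'
from h import *
from plant import manip
go(manip,(.5414,-.3475,.10),13.2);go(manip,(.5414,-.3475,.026),13.2)
E
```

```text
t 5.15 pos [ 0.5373 -0.3262  0.2687] yaz 16.1 z [ 0.018  0.03  -0.999] F [-0.3 -0.8  0.5] w 1.0 j6 -0.96
shift [-0.213 -0.053  1.4  ] roll 0.0162
t 5.15 pos [ 0.5373 -0.3262  0.2687] yaz 16.1 z [ 0.018  0.03  -0.999] F [-0.3 -0.8  0.5] w 1.0 j6 -0.96
shift [-0.227 -0.069  2.016] roll 0.0162
```

```bash
python3 -m pendant '[[1,[-0.08,-0.02,0.33],0.016],[1,[-0.16,-0.04,0.67],0.016],[1,[-0.21,-0.05,1],0.016]]'|grep pos; python3 -m pendant '[[1,[0,-0.005,0.3],0],[1,[-0.01,-0.01,0.6],0],[1,[-0.01,-0.01,0.6],0]]'|grep pos; python3 - <<'E'
from h import *
from plant import manip
go(manip,(.5414,-.3475,.026),13.2)
E
```

```text
tool_pos: [0.5403, -0.3482, 0.1462]
tool_pos: [0.5368, -0.3437, 0.0681]
t 5.75 pos [ 0.5368 -0.3437  0.0681] yaz 13.2 z [ 0.008  0.039 -0.999] F [-1.   0.5 -0.8] w 1.002 j6 -0.95
shift [-0.052  0.025  0.349] roll 0.0002
```

```bash
python3 -m pendant '[[1,[-0.05,0.02,0.2],0],[1,[-0.05,0.025,0.35],0],[1,[-0.05,0.025,0.35],0],[0,[-0.05,0.025,0.35],0],[0,[-0.05,0.025,0.35],0],[0,[-0.05,0.025,0.35],0],[0,[-0.05,0.025,0.35],0],[0,[-0.05,0.025,0.35],0],[0,[-0.05,0.025,0.35],0],[0,[-0.05,0.025,0.35],0]]'
```

```text
time: 6.75
tool_pos: [0.5449, -0.3506, 0.0324]
tool_rot: [-0.003, 0.622, 0.783, 0.017]
contact_force: [-1.9, 0.8, 6.9]
gripper_width: 0.176
grasp_force: 60.3
```

```bash
python3 -m pendant '[[0,[0,0,-0.25],0],[0,[0,0,-0.5],0],[0,[0,0,-0.7],0]]'; python3 - <<'E'
from h import *
from plant import manip
go(manip,(.535,-.24,.12),93.4);go(manip,(.5422,-.158,.12),93.4)
E
```

```text
time: 7.05
tool_pos: [0.5429, -0.3527, 0.1157]
tool_rot: [-0.004, 0.622, 0.783, 0.018]
contact_force: [0.1, -0.5, -1.6]
gripper_width: 0.177
grasp_force: 59.3
t 7.05 pos [ 0.5429 -0.3527  0.1157] yaz 13.1 z [ 0.015  0.033 -0.999] F [ 0.1 -0.5 -1.6] w 0.177 j6 -0.94
shift [ 0.93   0.149 -0.006] roll -0.4463
t 7.05 pos [ 0.5429 -0.3527  0.1157] yaz 13.1 z [ 0.015  0.033 -0.999] F [ 0.1 -0.5 -1.6] w 0.177 j6 -0.94
shift [1.582 0.362 0.017] roll -0.4463
```

```bash
python3 -m pendant '[[0,[0.1,0.015,0],-0.045],[0,[0.2,0.03,0],-0.09],[0,[0.3,0.045,0],-0.135],[0,[0.4,0.06,0],-0.18],[0,[0.5,0.075,0],-0.225],[0,[0.6,0.09,0],-0.27],[0,[0.7,0.11,0],-0.315],[0,[0.8,0.13,0],-0.36],[0,[0.9,0.14,0],-0.405],[0,[0.93,0.15,0],-0.446]]'; python3 - <<'E'
from h import *
from plant import manip
go(manip,(.5422,-.158,.10),93.4)
f=manip.grab_frame("top");cv2.imwrite("pics/t1.png",cv2.resize(f["img"][150:270,240:480],None,fx=3,fy=3)[:,:,::-1])
m,l,b=blobs(f["img"],(0,150,110),(7,255,255),80,(330,180,470,270))
for i,s,c in b: print("red",s,c,rect(f,(l==i).astype(np.uint8),.10))
E
```

```text
time: 8.05
tool_pos: [0.5345, -0.2386, 0.1174]
tool_rot: [0.007, -0.033, 0.999, 0.017]
contact_force: [0.1, -0.6, -2.3]
gripper_width: 0.173
grasp_force: 59.4
t 8.05 pos [ 0.5345 -0.2386  0.1174] yaz 93.8 z [ 0.013  0.034 -0.999] F [ 0.1 -0.6 -2.3] w 0.173 j6 -2.21
shift [-0.105  0.661  0.168] roll 0.002
```

View pics/t1.png

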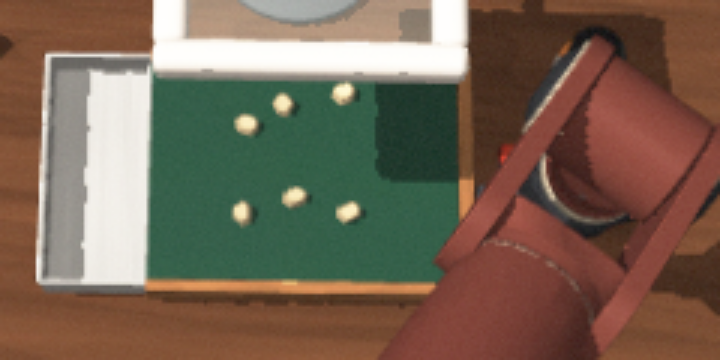

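The arm now hides the scraper, but the crop shows all six chips still in place. Moving on to the board for the near half.

```bash
python3 -m pendant '[[0,[-0.05,0.3,0],0],[0,[-0.1,0.6,0.1],0],[0,[-0.105,0.661,0.28],0],[0,[-0.105,0.661,0.4],0],[0,[-0.105,0.661,0.4],0]]'|grep -E "pos|force"; python3 - <<'E'
from h import *
from plant import manip
go(manip,(.5422,-.158,.062),93.4)
E
```

```text
tool_pos: [0.5416, -0.158, 0.07]
contact_force: [-0.1, 0.2, -1.5]
grasp_force: 59.4
t 8.6 pos [ 0.5416 -0.158   0.07  ] yaz 93.3 z [ 0.009  0.035 -0.999] F [-0.1  0.2 -1.5] w 0.175 j6 -2.08
shift [-0.004 -0.003  0.067] roll -0.0004
```

```bash
python3 -m pendant '[[0,[0,0,0.04],0],[0,[0,0,0.07],0],[0,[0,0,0.07],0]]'|grep -E "pos|force"; python3 - <<'E'
from h import *
from plant import manip
f=wristf(manip);cv2.imwrite("pics/w2.png",f["img"][:,:,::-1])
ex=np.array([.998,.059]);ey=np.array([-.059,.998])
p=np.array([.5912,-.055])-.055*ex
go(manip,(*(p+.14*ey),.060),93.4)
E
```

```text
tool_pos: [0.5442, -0.1592, 0.0652]
contact_force: [0.9, -0.3, -1.4]
grasp_force: 59.4
t 8.95 pos [ 0.5443 -0.1591  0.0655] yaz 93.3 z [ 0.016  0.032 -0.999] F [-0.6 -0.5 -1.8] w 0.173 j6 -2.08
shift [0.021 2.007 0.108] roll -0.0004
```

View pics/w2.png

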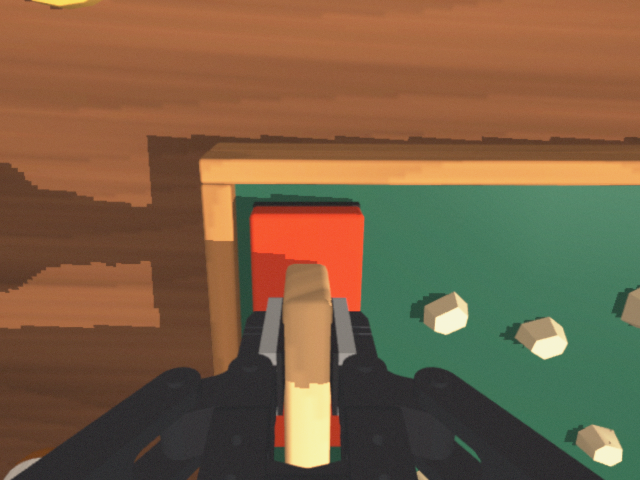

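The wrist view shows the scraper on the board, aligned with the lip at the top and the chips ahead of it at right, (445,312), (542,337) and (600,443). I lower it the last few mm and sweep, compensating for the 2° residual tilt.

```bash
python3 -m pendant '[[0,[0,0.03,0.04],0],[0,[0,0.12,0.05],0],[0,[0,0.22,0.055],0],[0,[0,0.32,0.06],0],[0,[0,0.42,0.062],0],[0,[0,0.52,0.064],0],[0,[0,0.62,0.068],0],[0,[0,0.72,0.071],0],[0,[0,0.82,0.075],0],[0,[0,0.92,0.078],0]]'|grep -E "pos|_force"; python3 - <<'E'
from h import *
from plant import manip
ex=np.array([.998,.059]);ey=np.array([-.059,.998])
p=np.array([.5912,-.055])-.055*ex
go(manip,(*(p+.13*ey),.062),93.4)
E
```

```text
tool_pos: [0.5406, -0.0504, 0.0631]
contact_force: [-0.4, -6.5, 7.7]
grasp_force: 61.4
t 9.95 pos [ 0.5406 -0.0504  0.0631] yaz 93.5 z [ 0.022  0.026 -0.999] F [-0.4 -6.5  7.7] w 0.172 j6 -1.89
shift [0.039 1.019 0.033] roll 0.0003
```

```bash
python3 -m pendant '[[0,[0,0.1,0.003],0],[0,[0.01,0.2,0.006],0],[0,[0.01,0.3,0.009],0],[0,[0.02,0.4,0.012],0],[0,[0.02,0.5,0.015],0],[0,[0.02,0.6,0.018],0],[0,[0.03,0.7,0.021],0],[0,[0.03,0.8,0.024],0],[0,[0.03,0.9,0.024],0],[0,[0.03,1,0.024],0]]'|grep -E "pos|_force"; python3 - <<'E'
from h import *
from plant import manip
f=wristf(manip);cv2.imwrite("pics/w3.png",f["img"][:,:,::-1])
go(manip,(.53,.075,.062),93.4)
E
```

```text
tool_pos: [0.5296, 0.0703, 0.0632]
contact_force: [-0.7, -5.0, 5.8]
grasp_force: 61.1
t 11.0 pos [0.5294 0.072  0.0632] yaz 93.5 z [ 0.021  0.03  -0.999] F [-0.7 -1.5  7.9] w 0.179 j6 -1.66
shift [-0.006  0.024  0.011] roll 0.0005
```

View pics/w3.png

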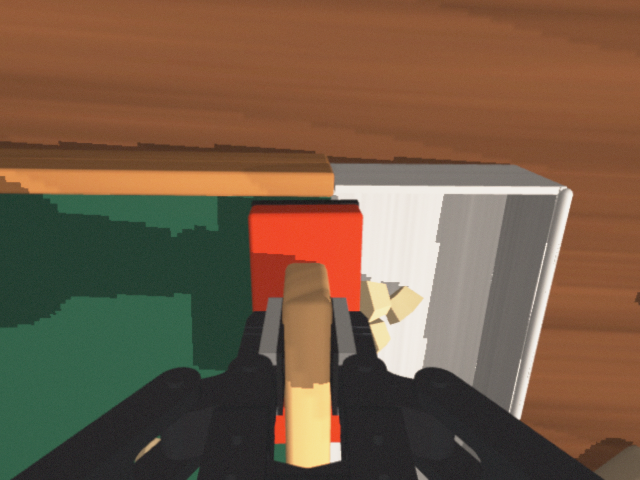

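The wrist view shows the three near chips pushed over the edge into the pan at (375,300), (405,300) and (380,335). Next I carry the scraper back, set it down on the near half and build up the lean.

```bash
(python3 -m pendant '[[0,[0,0,-0.2],0],[0,[-0.02,-0.3,-0.22],0],[0,[-0.04,-0.65,-0.24],0],[0,[-0.06,-1,-0.26],0]]'; python3 -m pendant '[[0,[-0.02,-0.35,-0.01],0],[0,[-0.05,-0.7,-0.02],0],[0,[-0.05,-0.7,-0.02],0]]')|grep -E "pos|_force"; python3 - <<'E'
from h import *
from plant import manip
ex=np.array([.998,.059]);ey=np.array([-.059,.998])
p=np.array([.5912,-.055])-.055*ex
go(manip,(*(p-.08*ey),.062),93.4)
f=manip.grab_frame("top")
m2,l,b=blobs(f["img"],(15,25,150),(35,150,255),6,(254,175,398,245))
for i,s,c in b: print("chip",s[:5],c,onplane(f,c,.0355)[0])
E
```

```text
tool_pos: [0.5414, -0.0497, 0.0884]
contact_force: [0.2, -0.1, -1.7]
grasp_force: 59.6
tool_pos: [0.5529, -0.1369, 0.0885]
contact_force: [0.0, 0.7, -1.1]
grasp_force: 59.8
t 11.7 pos [ 0.5529 -0.1369  0.0885] yaz 93.1 z [ 0.018  0.03  -0.999] F [ 0.   0.7 -1.1] w 0.173 j6 -2.03
shift [ 0.104 -0.011  0.219] roll -0.0017
chip [351 177   7   8  39] [353.87179487 180.48717949] [ 0.66455397 -0.08405075  0.0355    ]
chip [331 181   6   7  32] [333.5    184.1875] [ 0.65115353 -0.03093643  0.0355    ]
chip [318 188   8   7  37] [321.48648649 190.81081081] [ 6.31175654e-01 -4.09280013e-04  3.55000000e-02]
chip [372 206   5   6   9] [374.22222222 208.66666667] [ 0.59112594 -0.1404856   0.0355    ]
chip [270 209  12  15 113] [276.78761062 217.21238938] [0.55323365 0.11141392 0.0355    ]
chip [288 243  14   1  14] [294.5 243. ] [0.48795123 0.06086837 0.0355    ]
chip [334 243   5   2  10] [336.  243.5] [ 0.49294731 -0.0456946   0.0355    ]
```

```bash
(python3 -m pendant '[[0,[0.08,-0.01,0.12],0],[0,[0.08,-0.01,0.2],0],[0,[0.08,-0.01,0.225],0],[0,[0.08,-0.01,0.23],0]]'; python3 -m pendant '[[0.5,[0,0,0],0],[0.5,[0,0,0],0],[0.5,[0,0,0],0],[0.5,[0,0,-0.3],0],[0.5,[0,0,-0.65],0],[0.5,[0,0,-1],0]]')|grep -E "pos|_force|width"
(python3 -m pendant '[[0.5,[0,0,-0.33],0],[0.5,[0,0,-0.67],0],[0.5,[0,0,-1],0]]';python3 -m pendant '[[0.5,[0,0,-0.33],0],[0.5,[0,0,-0.67],0],[0.5,[0,0,-1],0]]';python3 -m pendant '[[0.5,[-0.2,0,-0.33],0],[0.5,[-0.4,0,-0.67],0],[0.5,[-0.7,0,-1],0],[0.5,[-0.7,0,-1],0]]')|grep -E "pos|rot"
python3 - <<'E'
from h import *
from plant import manip
go(manip,(.53,-.13,.062),93.4);print(manip.state()["joint_pos"])
E
```

```text
tool_pos: [0.5422, -0.1321, 0.0622]
contact_force: [-11.4, 1.3, 22.5]
gripper_width: 0.174
grasp_force: 63.8
tool_pos: [0.54, -0.1363, 0.1794]
contact_force: [1.3, -0.7, 0.1]
gripper_width: 0.5
grasp_force: 0.0
tool_pos: [0.5387, -0.1404, 0.3005]
tool_rot: [0.008, -0.03, 0.999, 0.016]
tool_pos: [0.537, -0.1444, 0.4203]
tool_rot: [0.008, -0.03, 0.999, 0.016]
tool_pos: [0.6224, -0.1436, 0.5442]
tool_rot: [0.011, -0.03, 0.999, 0.015]
t 13.75 pos [ 0.6224 -0.1436  0.5442] yaz 93.5 z [ 0.021  0.031 -0.999] F [-0.2 -0.3 -0.1] w 0.496 j6 -1.97
shift [0.854 0.042 4.003] roll 0.0005
[-0.35920676  0.08094659  1.07121386  0.03947737  1.98004955 -1.9746011 ]
```

```bash

(python3 -m pendant '[[0.5,[-0.25,0.2,-0.25],0],[0.5,[-0.5,0.4,-0.5],0],[0.5,[-0.75,0.6,-0.75],0],[0.5,[-1,0.8,-1],0]]';python3 -m pendant '[[0.5,[-0.33,0,-0.33],0],[0.5,[-0.67,0,-0.67],0],[0.5,[-1,0,-1],0],[0.5,[-1,0,-1],0]]';python3 -m pendant '[[0.5,[-0.33,0,-0.33],0],[0.5,[-0.67,0,-0.67],0],[0.5,[-1,0,-1],0],[0.5,[-1,0,-1],0]]')|grep -E "pos|rot"
python3 - <<'E'
from h import *
from plant import manip
go(manip,(.53,-.13,.062),93.4);print(manip.state()["joint_pos"])
E
```

```text
tool_pos: [0.7282, -0.0473, 0.662]
tool_rot: [0.008, -0.03, 0.999, 0.016]
tool_pos: [0.7527, -0.0416, 0.6871]
tool_rot: [0.02, -0.029, 0.999, 0.015]
tool_pos: [0.7518, -0.034, 0.6985]
tool_rot: [0.037, -0.029, 0.999, 0.014]
t 14.95 pos [ 0.7518 -0.034   0.6985] yaz 93.4 z [ 0.073  0.03  -0.997] F [0.4 0.1 0.7] w 0.501 j6 -1.74
shift [ 2.28  -0.827  5.129] roll -0.0001
[-0.15937277  0.65364784  0.05530283  0.05905893  2.36470364 -1.74460345]
```

```bash

(python3 -m pendant '[[0.5,[-1,0,-1],0]]';python3 -m pendant '[[0.5,[-1,0,-1],0]]';python3 -m pendant '[[0.5,[-1,0,-1],0]]';python3 -m pendant '[[0.5,[-1,0,-1],0],[0.5,[-1,0,-1],0]]';python3 -m pendant '[[0.5,[-1,0,-1],0],[0.5,[-1,0,-1],0]]')|grep -E "pos|rot"
python3 - <<'E'
from h import *
from plant import manip
go(manip,(.53,-.13,.062),93.4);print(manip.state()["joint_pos"])
E
```

```text
tool_pos: [0.7552, -0.0317, 0.7018]
tool_rot: [0.048, -0.029, 0.998, 0.014]
tool_pos: [0.7563, -0.029, 0.7088]
tool_rot: [0.061, -0.028, 0.998, 0.013]
tool_pos: [0.7566, -0.0264, 0.7166]
tool_rot: [0.074, -0.028, 0.997, 0.012]
tool_pos: [0.7535, -0.0223, 0.7287]
tool_rot: [0.089, -0.028, 0.996, 0.012]
tool_pos: [0.7507, -0.0188, 0.7398]
tool_rot: [0.103, -0.028, 0.994, 0.011]
t 15.65 pos [ 0.7507 -0.0188  0.7398] yaz 93.3 z [ 0.203  0.028 -0.979] F [ 0.1 -0.1  0.3] w 0.5 j6 -1.72
shift [ 3.003 -0.913  5.127] roll -0.0005
[-0.1454561   0.6027549   0.05521005  0.07581392  2.28335417 -1.71683679]
```

```bash

(python3 -m pendant '[[0.5,[-1,0,-1],0]]';python3 -m pendant '[[0.5,[-1,0,-1],0]]';python3 -m pendant '[[0.5,[-1,0,-1],0]]';python3 -m pendant '[[0.5,[-1,0,-1],0]]';python3 -m pendant '[[0.5,[-1,0,-1],0]]';python3 -m pendant '[[0.5,[-1,0,-1],0]]')|grep -E "rot"
python3 - <<'E'
from h import *
from plant import manip
f=manip.grab_frame("top");cv2.imwrite("pics/t2.png",cv2.resize(f["img"][150:270,240:480],None,fx=3,fy=3)[:,:,::-1])
m,l,b=blobs(f["img"],(0,150,110),(7,255,255),80,(290,175,398,250))
for i,s,c in b: print("red",s,c,rect(f,(l==i).astype(np.uint8),.05))
m,l,b=blobs(f["img"],(0,60,110),(30,255,255),80,(300,180,390,239))
for i,s,c in b: print("all",s,c,rect(f,(l==i).astype(np.uint8),.05))
go(manip,(.48,-.13,.30),93.4);print(manip.state()["joint_pos"])
E
```

```text
tool_rot: [0.114, -0.027, 0.993, 0.011]
tool_rot: [0.128, -0.027, 0.991, 0.011]
tool_rot: [0.141, -0.027, 0.99, 0.01]
tool_rot: [0.155, -0.027, 0.988, 0.01]
tool_rot: [0.168, -0.027, 0.985, 0.009]
tool_rot: [0.181, -0.026, 0.983, 0.009]
red [362 200  19  41 475] [370.26315789 221.53684211] (array([ 0.55716483, -0.13114166,  0.05      ]), np.float64(0.10693736989524892), np.float64(0.044773298844651), np.float64(4.002784051918297))
all [300 180  23  59 987] [308.17629179 206.04863222] (array([0.57763381, 0.02372589, 0.05      ]), np.float64(0.1542117000199668), np.float64(0.05737775461877623), np.float64(3.2666149823720616))
all [362 200  18  39 664] [370.70481928 219.11445783] (array([ 0.55975065, -0.13054453,  0.05      ]), np.float64(0.10036601511190676), np.float64(0.044111788211016585), np.float64(2.0093131076074826))
t 16.3 pos [ 0.7336 -0.0084  0.8027] yaz 93.2 z [ 0.358  0.027 -0.933] F [-0.4  0.3  1.2] w 0.504 j6 -1.7
shift [ 3.523 -0.928  3.126] roll -0.0012
[-0.14259177  0.52673836  0.05499685  0.09631017  2.19852387 -1.69655818]
```

View pics/t2.png

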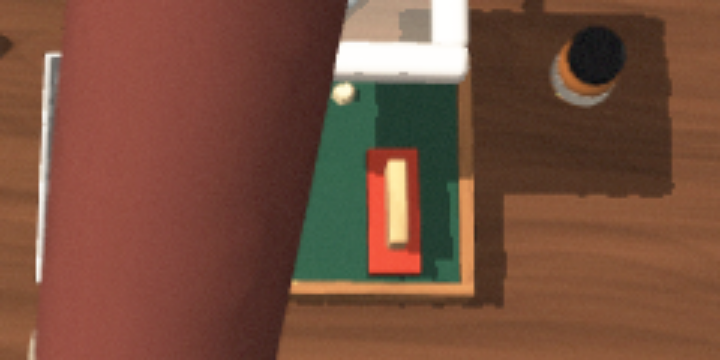

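The crop shows the scraper (crop pixel 397,210) lying along the board's x axis, with its centre near (0.558,-0.131). The tool now leans 21° towards azimuth 4°, so I return to regrasp the rib at its near end.

```bash
(python3 -m pendant '[[0.5,[0.22,-0.06,0.2],0],[0.5,[0.44,-0.12,0.4],0],[0.5,[0.66,-0.17,0.6],0],[0.5,[0.88,-0.23,0.78],0]]'
python3 -m pendant '[[0.5,[0.22,-0.06,0.2],0],[0.5,[0.44,-0.12,0.4],0],[0.5,[0.66,-0.17,0.6],0],[0.5,[0.88,-0.23,0.78],0]]'
python3 -m pendant '[[0.5,[0.22,-0.06,0.2],0],[0.5,[0.44,-0.12,0.4],0],[0.5,[0.66,-0.17,0.6],0],[0.5,[0.88,-0.23,0.78],0]]'
python3 -m pendant '[[0.5,[0.22,-0.06,0.2],0],[0.5,[0.44,-0.12,0.4],0],[0.5,[0.66,-0.17,0.6],0],[0.5,[0.88,-0.23,0.78],0],[0.5,[0.88,-0.23,0.78],0]]')|grep -E "pos"
python3 - <<'E'
from h import *
from plant import manip
go(manip,(.484,-.136,.20),94);go(manip,(.5378,-.1321,.0613),94)
f=wristf(manip)
m,l,b=blobs(f["img"],(0,150,90),(7,255,255),1000)
for i,s,c in b: print("red",s,c,rect(f,(l==i).astype(np.uint8),.05))
m,l,b=blobs(f["img"],(12,60,120),(30,200,255),800)
for i,s,c in b: print("rib",s,c,rect(f,(l==i).astype(np.uint8),.086))
E
```

```text
tool_pos: [0.6711, -0.0388, 0.674]
tool_pos: [0.6069, -0.069, 0.548]
tool_pos: [0.5429, -0.0991, 0.423]
tool_pos: [0.4764, -0.1287, 0.2929]
t 18.0 pos [ 0.4764 -0.1287  0.2929] yaz 93.0 z [ 0.344  0.031 -0.938] F [ 0.5  0.2 -0.2] w 0.504 j6 -2.17
shift [ 0.211 -0.075  0.747] roll -0.0053
t 18.0 pos [ 0.4764 -0.1287  0.2929] yaz 93.0 z [ 0.344  0.031 -0.938] F [ 0.5  0.2 -0.2] w 0.504 j6 -2.17
shift [ 0.189 -0.081  1.987] roll -0.0053
red [ 270  107   52  109 3571] [296.7292075 152.7933352] (array([ 0.55500867, -0.13046916,  0.05      ]), np.float64(0.11378404963911747), np.float64(0.043087360798751494), np.float64(6.0287460061630815))
rib [  214    71   335   219 14832] [352.83023193 141.85099784] (array([ 0.56662238, -0.05508906,  0.086     ]), np.float64(0.24153508824634184), np.float64(0.23860466878446915), np.float64(23.04686477020678))
rib [ 287  136   21   87 1561] [296.78539398 178.75720692] (array([ 0.54955913, -0.13089179,  0.086     ]), np.float64(0.08665928837818887), np.float64(0.014774829364988395), np.float64(4.3253881821704425))
rib [ 585  229   55   76 2325] [618.3432
[... 274 characters left out ...]
64(0.04784509426586825), np.float64(0.03998290353517327), np.float64(62.31115435526566))
rib [ 230  321  146  139 3305] [310.05204236 392.38335855] (array([ 0.89507079, -0.11928952,  0.086     ]), np.float64(0.2306583048905665), np.float64(0.1794710453177563), np.float64(125.60093447115732))
rib [   0  382   86   81 3389] [ 28.72499262 417.48008262] (array([ 0.97840108, -0.47523805,  0.086     ]), np.float64(0.23793090595493432), np.float64(0.10227997287866163), np.float64(165.69758078525481))
rib [ 539  396  101   84 1902] [618.27549947 430.9721346 ] (array([0.95589961, 0.34742065, 0.086     ]), np.float64(0.30356425916103963), np.float64(0.11624171519514423), np.float64(49.67700959298203))
```

```bash
(python3 -m pendant '[[0.5,[0.1,-0.04,0.35],-0.005],[0.5,[0.19,-0.08,0.7],-0.005],[0.5,[0.19,-0.08,1],-0.005]]';python3 -m pendant '[[0.5,[0,0,0.3],0],[0.5,[0,0,0.6],0],[0.5,[0,0,0.75],0],[0.5,[0,0,0.75],0]]')|grep -E "pos|_force"
python3 - <<'E'
from h import *
from plant import manip
go(manip,(.536,-.132,.0613),94)
E
```

```text
tool_pos: [0.5028, -0.1372, 0.1803]
contact_force: [0.6, -0.5, -0.5]
grasp_force: 0.0
tool_pos: [0.5338, -0.1334, 0.094]
contact_force: [-0.5, -0.0, 0.2]
grasp_force: 0.0
t 18.75 pos [ 0.5338 -0.1334  0.094 ] yaz 94.1 z [ 0.35   0.029 -0.936] F [-0.5 -0.   0.2] w 0.499 j6 -2.23
shift [0.078 0.009 0.262] roll 0.0004
```

```bash
python3 -m pendant '[[0.5,[0.075,0.01,0.15],0],[0.5,[0.075,0.01,0.26],0],[0.5,[0.075,0.01,0.26],0],[0,[0.075,0.01,0.26],0],[0,[0.075,0.01,0.26],0],[0,[0.075,0.01,0.26],0],[0,[0.075,0.01,0.26],0],[0,[0.075,0.01,0.26],0]]'
python3 - <<'E'
from h import *
from plant import manip
f=wristf(manip);cv2.imwrite("pics/w4.png",f["img"][:,:,::-1])
go(manip,(.5378,-.132,.0613),94)
E
```

```text
time: 19.55
tool_pos: [0.5369, -0.1333, 0.0652]
tool_rot: [0.181, -0.034, 0.983, 0.007]
contact_force: [-2.4, 1.3, 6.5]
gripper_width: 0.173
grasp_force: 58.9
t 19.6 pos [ 0.5369 -0.1333  0.0652] yaz 94.0 z [ 0.356  0.026 -0.934] F [-2.8  0.6  7. ] w 0.17 j6 -2.25
shift [0.004 0.01  0.033] roll -0.0
```

View pics/w4.png

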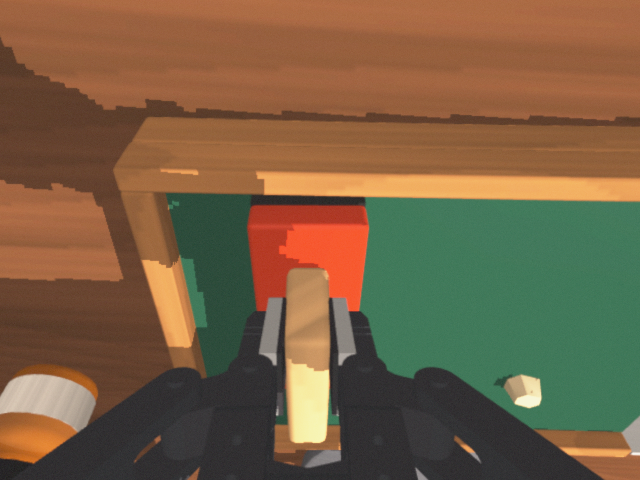

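The wrist view shows the rib in the pads and the scraper flat on the board, with chip 1 at (522,390) ahead. I'll check where the scraper sits relative to the tool.

```bash
python3 - <<'E'
from h import *
from plant import manip
f=wristf(manip)
ex=np.array([.998,.059]);ey=np.array([-.059,.998]);c=np.array([.5912,-.055])
def B(uv,z):
    p=onplane(f,[uv],z)[0,:2]-c; return np.round([p@ex*1e3,p@ey*1e3],1)
print("rib near top",B((307,269),.086),"rib far top",B((307,442),.086),"red near top edge",B((308,226),.05),"sole near",B((308,207),.03),"sole? ",B((308,197),.03))
print("near lip inner top",B((500,198),.042), "far lip inner bottom",B((560,431),.03),"chip",B((522,390),.0355),"-y lip inner bottom",B((200,360),.03))
go(manip,(.5378,-.132,.0613),94)
E
```

```text
rib near top [-106.8  -76. ] rib far top [ -5.  -74.8] red near top edge [-92.1 -75.3] sole near [-85.4 -75.2] sole?  [-90.3 -75.2]
near lip inner top [-99.   -6.9] far lip inner bottom [100.9  96. ] chip [40.8 49.3] -y lip inner bottom [  21.4 -133.8]
t 19.65 pos [ 0.5369 -0.1333  0.0652] yaz 94.0 z [ 0.356  0.026 -0.934] F [-1.7  0.7  6.7] w 0.174 j6 -2.25
shift [0.004 0.01  0.033] roll -0.0
```

```bash
cat >> h.py <<'E'
def disp(manip,*ds):
    s=manip.state();M=toolR(s);print("t",round(s["time"],2),np.round(s["tool_pos"],4),"F",np.round(s["contact_force"],1))
    for d in ds: print(d,"->",np.round(M.T@np.array(d)/.12,3))
EX=np.array([.998,.059,0]);EY=np.array([-.059,.998,0]);C=np.array([.5912,-.055,0])
E
python3 - <<'E'
from h import *
from plant import manip
disp(manip,.067*EX-.004*EY,.12*EY,.08*EY,np.array([0,0,.002]))
E
```

```text
t 19.65 [ 0.5369 -0.1333  0.0652] F [-1.7  0.7  6.7]
[ 6.7102e-02 -3.9000e-05  0.0000e+00] -> [-0.521 -0.039  0.199]
[-0.00708  0.11976  0.     ] -> [-0.009  1.     0.005]
[-0.00472  0.07984  0.     ] -> [-0.006  0.666  0.003]
[0.    0.    0.002] -> [-0.006  0.    -0.016]
```

```bash
python3 -m pendant '[[0,[-0.1,-0.04,0.03],0],[0,[-0.2,-0.04,0.07],0],[0,[-0.3,-0.04,0.11],0],[0,[-0.4,-0.04,0.15],0],[0,[-0.52,-0.04,0.195],0],[0,[-0.52,-0.04,0.198],0]]'
python3 - <<'E'
from h import *
from plant import manip
s=manip.state();p=s["tool_pos"]-C;print("board TCP",p@EX,p@EY)
f=manip.grab_frame("scene");cv2.imwrite("pics/s1.png",cv2.resize(f["img"][170:380,150:430],None,fx=2.7,fy=2.7)[:,:,::-1])
disp(manip,.1*EY)
E
```

```text
time: 20.25
tool_pos: [0.6051, -0.1336, 0.065]
tool_rot: [0.182, -0.034, 0.983, 0.007]
contact_force: [3.3, -0.5, 8.4]
gripper_width: 0.169
grasp_force: 60.1
board TCP 0.009229759433429689 -0.07927744349934145
t 20.3 [ 0.6049 -0.1336  0.065 ] F [ 4.8 -0.1  4.7]
[-0.0059  0.0998  0.    ] -> [-0.008  0.833  0.004]
```

View pics/s1.png

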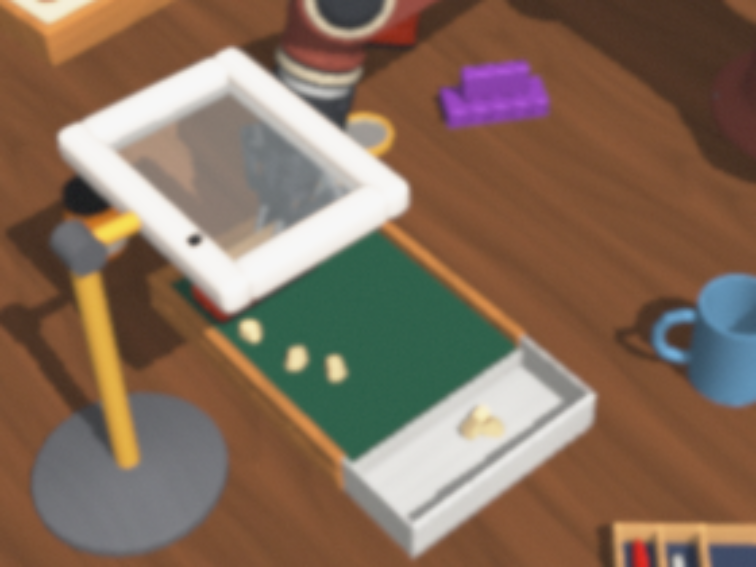

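The scene crop shows three chips in the pan at (482,423). The scraper end is beside the far lip at (210,305), just behind the far chips at (250,330), (297,358) and (335,367), and the lamp is untouched. Now the leaned sweep.

```bash
(python3 -m pendant '[[0,[0,0.07,0],0],[0,[0,0.17,0.001],0],[0,[0,0.27,0.001],0],[0,[0,0.37,0.001],0],[0,[-0.004,0.47,0.002],0],[0,[-0.005,0.57,0.002],0],[0,[-0.006,0.67,0.003],0],[0,[-0.007,0.77,0.004],0],[0,[-0.008,0.87,0.004],0],[0,[-0.009,0.95,0.005],0]]')|grep -E "pos|_force"
python3 - <<'E'
from h import *
from plant import manip
s=manip.state();p=s["tool_pos"]-C;print("board TCP",p@EX,p@EY)
p=C+.009*EX+.13*EY;p[2]=s["tool_pos"][2]
disp(manip,p-s["tool_pos"])
f=manip.grab_frame("top")
m2,l,b=blobs(f["img"],(15,25,150),(35,150,255),6,(254,175,398,245))
for i,s,c in b: print("chip",s[:5],c,onplane(f,c,.0355)[0])
E
```

```text
tool_pos: [0.597, -0.0199, 0.065]
contact_force: [0.3, -6.1, 7.0]
grasp_force: 60.0
board TCP 0.007840911268384513 0.03473832624994277
t 21.3 [ 0.597  -0.0199  0.065 ] F [ 0.3 -6.1  7. ]
[-0.00446664  0.09512143  0.        ] -> [-0.017  0.793  0.006]
chip [313 178   7  11  50] [316.58 182.56] [0.6529701  0.01377893 0.0355    ]
chip [326 178   6  14  78] [328.51282051 184.16666667] [ 0.65042738 -0.01782976  0.0355    ]
chip [270 209  12  15 113] [276.78761062 217.21238938] [0.55323365 0.11141392 0.0355    ]
chip [334 243   5   2  10] [336.  243.5] [ 0.49294731 -0.0456946   0.0355    ]
chip [357 244  11   1  11] [362. 244.] [ 0.4955792  -0.11253194  0.0355    ]
```

```bash
(python3 -m pendant '[[0,[-0.002,0.1,0.001],0],[0,[-0.004,0.2,0.001],0],[0,[-0.006,0.3,0.002],0],[0,[-0.008,0.4,0.003],0],[0,[-0.01,0.5,0.003],0],[0,[-0.012,0.6,0.004],0],[0,[-0.014,0.7,0.005],0],[0,[-0.016,0.8,0.005],0],[0,[-0.016,0.84,0.005],0],[0,[-0.016,0.84,0.005],0]]')|grep -E "pos|_force"
python3 - <<'E'
from h import *
from plant import manip
s=manip.state();p=s["tool_pos"]-C;print("board TCP",p@EX,p@EY)
f=manip.grab_frame("scene");cv2.imwrite("pics/s2.png",cv2.resize(f["img"][170:380,150:430],None,fx=2.7,fy=2.7)[:,:,::-1])
disp(manip,-.08*EY,-.08*EX)
E
```

```text
tool_pos: [0.5915, 0.0818, 0.0649]
contact_force: [0.1, -0.9, 6.9]
grasp_force: 60.0
board TCP 0.00833317572420179 0.13647453919992217
t 22.4 [0.5915 0.0817 0.0649] F [-1.7 -0.6  6.5]
[ 0.00472 -0.07984 -0.     ] -> [ 0.006 -0.666 -0.004]
[-0.07984 -0.00472 -0.     ] -> [ 0.623  0.007 -0.238]
```

View pics/s2.png

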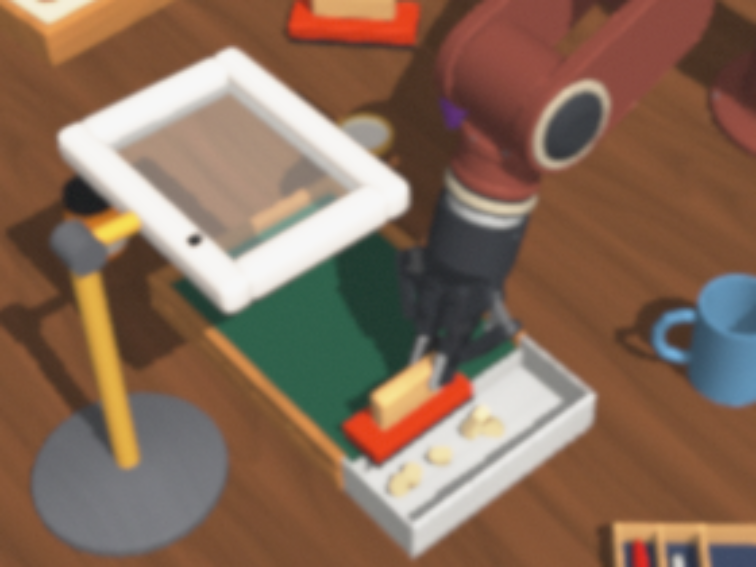

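All six chips are in the pan: three at (482,423), the rest at (440,455) and (408,478). Before the upright regrasp I need to undo the lean, so I fit the arm geometry from the logged poses and predict where out-of-reach targets tip the tool back.

```bash
cat > kin.py <<'E'
import numpy as np
from scipy.optimize import least_squares
S=[(.053,1.613,1.476,.6244,.230),(1.1047,.055,1.9436,.9918,.3063),(.6604,.7539,1.7049,.8884,.2958),(.0809,1.0712,1.98,.6387,.5442),(.6536,.0553,2.3647,.7526,.6985),(.6028,.0552,2.2834,.7509,.7398),(.5267,.055,2.1985,.7336,.8027)]
A=[];b=[]
for j2,j3,j5,r,z in S:
    e=j2+j3;g=e+j5
    A+=[[1,0,np.sin(j2),np.sin(e),np.cos(e),np.sin(g)],[0,1,np.cos(j2),np.cos(e),-np.sin(e),np.cos(g)]];b+=[r,z]
P,res,rk,sv=np.linalg.lstsq(np.array(A),np.array(b),rcond=None)
def fk(q,P=P):
    a,h,L1,L2,a3,d=P;j2,j3,j5=q;e=j2+j3;g=e+j5
    return np.array([a+L1*np.sin(j2)+L2*np.sin(e)+a3*np.cos(e)+d*np.sin(g),h+L1*np.cos(j2)+L2*np.cos(e)-a3*np.sin(e)+d*np.cos(g),g])
lo=[-1.01,.06,.09];hi=[2.22,2.58,2.62]
def ik(t,q0): return least_squares(lambda q:fk(q)-t,np.clip(q0,np.array(lo)+1e-3,np.array(hi)-1e-3),bounds=(lo,hi))
if __name__=="__main__":
    np.set_printoptions(precision=3,suppress=True)
    print("P a,h,L1,L2,a3,d",P,rk,np.abs(np.array(A)@P-b).max())
    for z in (.1,.2,.3,.45,.6):
        print(z,[ (r,np.round(ik([r,z,2.775],[0,1.8,1]).x,2),round(2*ik([r,z,2.775],[0,1.8,1]).cost,5)) for r in (.5,.4,.3,.2)])
    # iterate inward pushes
    for r,z,dr,dz in ((.4,.2,-.12,0),(.4,.2,-.08,-.08),(.4,.35,-.12,0),(.4,.5,-.12,0)):
        q=ik([r,z,2.775],[0,1.8,1]).x;o=[]
        for k in range(12):
            f=fk(q);q=ik(f+[dr*.4,dz*.4,0],q).x;o.append(np.round(np.r_[fk(q)],3))
        print(r,z,dr,dz,o[0],o[3],o[7],o[11],q)
E
python3 kin.py
```

```text
P a,h,L1,L2,a3,d [0.004 0.242 0.424 0.61  0.098 0.28 ] 6 0.0007794820022276605
0.1 [(0.5, array([-0.38,  2.25,  0.9 ]), np.float64(0.0)), (0.4, array([-0.76,  2.48,  1.06]), np.float64(0.0)), (0.3, array([-1.01,  2.58,  1.22]), np.float64(0.00294)), (0.2, array([-1.01,  2.58,  1.24]), np.float64(0.02264))]
0.2 [(0.5, array([-0.5 ,  2.16,  1.11]), np.float64(0.0)), (0.4, array([-0.85,  2.36,  1.27]), np.float64(0.0)), (0.3, array([-1.01,  2.43,  1.37]), np.float64(0.00374)), (0.2, array([-1.01,  2.43,  1.4 ]), np.float64(0.02491))]
0.3 [(0.5, array([-0.55,  2.03,  1.29]), np.float64(0.0)), (0.4, array([-0.86,  2.2 ,  1.43]), np.float64(0.0)), (0.3, array([-1.01,  2.25,  1.55]), np.float64(0.00285)), (0.2, array([-1.01,  2.22,  1.61]), np.float64(0.02193))]
0.45 [(0.5, array([-0.53,  1.77,  1.53]), np.float64(0.0)), (0.4, array([-0.78,  1.92,  1.64]), np.float64(0.0)), (0.3, array([-1.01,  2.01,  1.78]), np.float64(0.00014)), (0.2, array([-1.01,  1.93,  1.88]), np.float64(0.00967))]
0.6 [(0.5, array([-0.43,  1.45,  1.75]), np.float64(0.0)), (0.4, array([-0.65,  1.59,  1.83]), np.float64(0.0)), (0.3, array([-0.85,  1.68,  1.95]), np.float64(0.0)), (0.2, array([-1.01,  1.71,  2.08]), np.float64(0.00025))]
0.4 0.2 -0.12 0 [0.362 0.2   2.778] [0.353 0.199 2.813] [0.34  0.198 2.861] [0.327 0.199 2.91 ] [-1.01   2.415  1.504]
0.4 0.2 -0.08 -0.08 [0.368 0.168 2.775] [0.356 0.092 2.799] [ 0.369 -0.005  2.839] [ 0.333 -0.153  2.862] [-0.072  2.58   0.354]
0.4 0.35 -0.12 0 [0.352 0.35  2.775] [0.327 0.384 2.81 ] [0.291 0.443 2.856] [0.239 0.518 2.9  ] [-1.01   1.874  2.036]
0.4 0.5 -0.12 0 [0.352 0.5   2.775] [0.264 0.534 2.793] [0.183 0.622 2.83 ] [0.065 0.714 2.858] [-1.01   1.436  2.432]
```

```bash
python3 - <<'E'
from h import *
np.set_printoptions(precision=2,suppress=True)
f=pickle.load(open("f0.pkl","rb"))["scene"];I=f["img"]
for u in (400,420,510):
    col=I[:230:8,u]; print(u,[(8*i,tuple(int(x) for x in c)) for i,c in enumerate(col)])
for uv in ((400,60),(470,100),(400,110),(500,165),(520,180)):
    print(uv,[(z,onplane(f,[uv],z)[0,:2]) for z in (-.3,-.1,0,.1,.2)])
E
```

```text
400 [(0, (73, 60, 45)), (8, (54, 53, 45)), (16, (43, 49, 43)), (24, (59, 55, 43)), (32, (201, 132, 73)), (40, (104, 72, 44)), (48, (41, 47, 42)), (56, (47, 56, 49)), (64, (45, 52, 45)), (72, (44, 51, 45)), (80, (46, 54, 47)), (88, (49, 53, 48)), (96, (45, 53, 46)), (104, (51, 56, 51)), (112, (46, 52, 46)), (120, (105, 73, 51)), (128, (72, 49, 34)), (136, (76, 52, 36)), (144, (78, 54, 39)), (152, (128, 82, 52)), (160, (117, 76, 49)), (168, (72, 48, 34)), (176, (78, 52, 39)), (184, (75, 53, 36)), (192, (77, 53, 38)), (200, (82, 54, 40)), (208, (73, 50, 35)), (216, (76, 52, 39)), (224, (73, 49, 35))]
420 [(0, (43, 49, 43)), (8, (41, 46, 41)), (16, (44, 48, 43)), (24, (119, 83, 50)), (32, (156, 103, 59)), (40, (214, 141, 76)), (48, (109, 74, 46)), (56, (47, 49, 44)), (64, (42, 48, 43)), (72, (46, 53, 48)), (80, (46, 53, 48)), (88, (52, 58, 53)), (96, (45, 52, 46)), (104, (46, 53, 48)), (112, (41, 47, 42)), (120, (47, 53, 46)), (128, (46, 52, 46)), (136, (126, 82, 51)), (144, (74, 53, 37)), (152, (78, 51, 38)), (160, (122, 79, 52)), (168, (82, 56, 41)), (176, (72, 49, 35)), (184, (74, 50,
[... 840 characters left out ...]
rray([-0.43, -0.64])), (0.2, array([-0.27, -0.5 ]))]
(470, 100) [(-0.3, array([-1.02, -0.7 ])), (-0.1, array([-0.71, -0.49])), (0, array([-0.55, -0.38])), (0.1, array([-0.4 , -0.27])), (0.2, array([-0.24, -0.17]))]
(400, 110) [(-0.3, array([-0.69, -0.84])), (-0.1, array([-0.43, -0.61])), (0, array([-0.29, -0.49])), (0.1, array([-0.16, -0.38])), (0.2, array([-0.03, -0.26]))]
(500, 165) [(-0.3, array([-0.7 , -0.27])), (-0.1, array([-0.43, -0.12])), (0, array([-0.3 , -0.05])), (0.1, array([-0.17,  0.03])), (0.2, array([-0.03,  0.1 ]))]
(520, 180) [(-0.3, array([-0.67, -0.15])), (-0.1, array([-0.41, -0.02])), (0, array([-0.28,  0.04])), (0.1, array([-0.15,  0.11])), (0.2, array([-0.02,  0.17]))]
```

```bash
python3 -m pendant '[[0,[-0.03,0,-0.1],0],[0,[0.05,-0.15,-0.18],0],[0,[0.25,-0.35,-0.25],0],[0,[0.49,-0.577,-0.37],0],[0,[0.53,-0.577,-0.27],0],[0,[0.55,-0.577,-0.21],0],[0,[0.55,-0.577,-0.21],0]]' |grep -E "pos|_force"
python3 - <<'E'
from h import *
from plant import manip
s=manip.state();p=s["tool_pos"]-C;print("board TCP",p@EX,p@EY)
f=manip.grab_frame("top");
m2,l,b=blobs(f["img"],(15,25,150),(35,150,255),6,(254,165,398,245))
for i,s,c in b: print("chip",s[:5],c)
E
```

```text
tool_pos: [0.528, 0.0061, 0.069]
contact_force: [-7.5, -4.3, 12.0]
grasp_force: 63.4
board TCP -0.05951568497742426 0.0647478613446741
chip [291 173   5   2   7] [293.42857143 173.28571429]
chip [297 173   7   2   8] [300.  173.5]
chip [305 173  22   2  33] [314.39393939 173.39393939]
chip [354 174  10   2  13] [358.92307692 174.23076923]
chip [366 174  20   2  30] [374.96666667 174.56666667]
chip [273 179   9  13  90] [277.21111111 185.13333333]
chip [273 196   8   8  46] [276.69565217 199.10869565]
chip [314 204   6  16  78] [316.98717949 211.11538462]
chip [270 209  12  15 113] [276.78761062 217.21238938]
```

```bash
python3 -m pendant '[[0,[-0.045,0,-0.02],0],[0,[-0.05,0,0.02],0],[0,[-0.05,0,0.02],0]]' |grep -E "pos|_force"
python3 - <<'E'
from h import *
from plant import manip
s=manip.state();p=s["tool_pos"]-C;print("board TCP",p@EX,p@EY)
f=wristf(manip)
m,l,b=blobs(f["img"],(0,150,90),(7,255,255),1000)
for i,s,c in b: print("red",s,c)
cv2.imwrite("pics/w5.png",f["img"][:,:,::-1])
E
```

```text
tool_pos: [0.5318, 0.008, 0.0639]
contact_force: [-4.5, -1.0, 8.8]
grasp_force: 63.1
board TCP -0.05554868875609184 0.06633874444755478
red [ 246  208  123  104 9584] [306.91757095 249.50114775]
```

```bash
(python3 -m pendant '[[0.5,[0,0,0],0],[0.5,[0,0,0],0],[0.5,[0,0,0],0],[0.5,[0,0,-0.35],0],[0.5,[0,0,-0.7],0],[0.5,[0,0,-1],0]]'
python3 -m pendant '[[0.5,[0.2,0.05,-0.3],0],[0.5,[0.4,0.1,-0.6],0],[0.5,[0.6,0.2,-0.7],0]]'
python3 -m pendant '[[0.5,[1,0,-0.35],0]]'
python3 -m pendant '[[0.5,[1,0,-0.35],0]]'
python3 -m pendant '[[0.5,[1,0,-0.35],0]]'
python3 -m pendant '[[0.5,[1,0,-0.35],0]]') |grep -E "pos|rot"
python3 - <<'E'
from h import *
from plant import manip
go(manip,(.53,0,.065),94);print(np.round(manip.state()["joint_pos"],3))
E
```

```text
tool_pos: [0.4881, 0.005, 0.1758]
tool_rot: [0.179, -0.034, 0.983, 0.008]
tool_pos: [0.3904, 0.0216, 0.232]
tool_rot: [0.182, -0.034, 0.983, 0.007]
tool_pos: [0.3594, 0.0203, 0.2282]
tool_rot: [0.171, -0.035, 0.985, 0.008]
tool_pos: [0.3508, 0.0177, 0.2249]
tool_rot: [0.153, -0.034, 0.988, 0.009]
tool_pos: [0.3436, 0.0153, 0.2302]
tool_rot: [0.141, -0.035, 0.989, 0.008]
tool_pos: [0.3354, 0.0126, 0.2361]
tool_rot: [0.127, -0.035, 0.991, 0.008]
t 24.8 pos [0.3354 0.0126 0.2361] yaz 94.1 z [ 0.25   0.026 -0.968] F [ 0.9 -0.7  0.3] w 0.5 j6 -1.89
shift [-1.2   -0.231  1.783] roll 0.0005
[-0.263 -1.01   2.357  0.09   1.556 -1.894]
```

```bash
(python3 -m pendant '[[0.5,[1,0.05,-0.2],0]]'
python3 -m pendant '[[0.5,[1,0.05,-0.2],0]]'
python3 -m pendant '[[0.5,[1,0.05,-0.2],0]]'
python3 -m pendant '[[0.5,[1,0.05,-0.15],0]]'
python3 -m pendant '[[0.5,[1,0.05,-0.1],0]]'
python3 -m pendant '[[0.5,[1,0.05,-0.1],0]]'
python3 -m pendant '[[0.5,[1,0.05,-0.05],0]]'
python3 -m pendant '[[0.5,[1,0.05,0],0]]'
python3 -m pendant '[[0.5,[1,0.05,0],0]]') |grep -E "pos|rot"
python3 - <<'E'
from h import *
from plant import manip
go(manip,(.53,0,.20),94);print(np.round(manip.state()["joint_pos"],3))
f=manip.grab_frame("top")
I=f["img"]
for lo,hi,a in (((0,150,110),(7,255,255),80),):
    m,l,b=blobs(I,lo,hi,a,(290,178,398,244))
    for i,s,c in b: print("red",s,c,rect(f,(l==i).astype(np.uint8),.05))
m,l,b=blobs(I,(12,40,140),(30,200,255),30,(295,178,395,243))
for i,s,c in b: print("rib",s,c,rect(f,(l==i).astype(np.uint8),.086))
# tray: wooden rim by colour
m,l,b=blobs(I,(8,60,90),(28,220,255),60,(140,178,225,262))
for i,s,c in b: print("tray",s,c,rect(f,(l==i).astype(np.uint8),.024))
m,l,b=blobs(I,(100,60,20),(130,255,120),400,(140,170,230,262))
for i,s,c in b: print("blue",s,c,rect(f,(l==i).astype(np.uint8),.004))
pickle.dump(f,open("t3.pkl","wb"))
E
```

```text
tool_pos: [0.3275, 0.0121, 0.2372]
tool_rot: [0.113, -0.035, 0.993, 0.008]
tool_pos: [0.3188, 0.012, 0.238]
tool_rot: [0.097, -0.035, 0.995, 0.009]
tool_pos: [0.31, 0.0117, 0.2412]
tool_rot: [0.082, -0.035, 0.996, 0.009]
tool_pos: [0.3013, 0.0114, 0.2443]
tool_rot: [0.067, -0.036, 0.997, 0.009]
tool_pos: [0.2927, 0.011, 0.2465]
tool_rot: [0.052, -0.036, 0.998, 0.009]
tool_pos: [0.2837, 0.0106, 0.25]
tool_rot: [0.036, -0.036, 0.999, 0.01]
tool_pos: [0.2749, 0.0101, 0.2534]
tool_rot: [0.021, -0.036, 0.999, 0.01]
tool_pos: [0.2662, 0.0095, 0.2559]
tool_rot: [0.006, -0.036, 0.999, 0.01]
tool_pos: [0.2572, 0.0089, 0.2598]
tool_rot: [-0.009, -0.037, 0.999, 0.011]
t 25.7 pos [0.2572 0.0089 0.2598] yaz 94.2 z [-0.019  0.021 -1.   ] F [ 0.7 -0.2  0. ] w 0.498 j6 -1.91
shift [-2.27  -0.251  0.453] roll 0.001
[-0.275 -1.01   2.304  0.016  1.871 -1.914]
red [308 198  18  42 530] [316.03018868 219.73773585] (array([0.55288229, 0.00805581, 0.05      ]), np.float64(0.10814409519608388), np.float64(0.04399769541288744), np.float64(3.5779891357952036))
rib [314 202   6  28 165] [316.45454545 215.57575758] (array([0.55179742, 0.00797936, 0.086     ]), np.float64(0.06944937491025004), np.float64(0.012569645187956164), np.float64(3.334766509206105))
rib [393 209   2  34  62] [393.5483871  224.59677419] (array([ 0.53772643, -0.18541875,  0.086     ]), np.float64(0.08444356161416769), np.float64(0.0025242509356258047), np.float64(1.6984183687306427))
tray [ 140  178   85   84 5005] [179.65394605 218.67732268] (array([0.53715433, 0.3632179 , 0.024     ]), np.float64(0.22872427927547856), np.float64(0.22654237516168999), np.float64(93.01416760232875))
blue [154 208  43  43 836] [174.78708134 228.8708134 ] (array([0.51366386, 0.38460866, 0.004     ]), np.float64(0.112852720285799), np.float64(0.0527550997778394), np.float64(49.489969467272914))
```

```bash
(python3 -m pendant '[[0.5,[-0.25,0,0.1],0],[0.5,[-0.5,0,0.2],0],[0.5,[-0.75,0,0.3],0],[0.5,[-1,0,0.4],0]]'; python3 -m pendant '[[0.5,[-0.25,0,0.1],0],[0.5,[-0.5,0,0.2],0],[0.5,[-0.75,0,0.3],0],[0.5,[-1,0,0.4],0],[0.5,[-1,0,0.4],0]]')|grep pos
python3 - <<'E'
from h import *
from plant import manip
go(manip,(.5345,.0069,.10),93.5);go(manip,(.5345,.0069,.062),93.5)
f=wristf(manip)
m,l,b=blobs(f["img"],(0,150,90),(7,255,255),1000)
for i,s,c in b: print("red",s,c,rect(f,(l==i).astype(np.uint8),.05))
E
```

```text
tool_pos: [0.3778, 0.0189, 0.2096]
tool_pos: [0.4961, 0.0286, 0.1574]
t 26.65 pos [0.4961 0.0286 0.1574] yaz 94.2 z [-0.022  0.021 -1.   ] F [-0.7  0.1 -0.5] w 0.501 j6 -1.75
shift [-0.315 -0.215  0.467] roll 0.0038
t 26.65 pos [0.4961 0.0286 0.1574] yaz 94.2 z [-0.022  0.021 -1.   ] F [-0.7  0.1 -0.5] w 0.501 j6 -1.75
shift [-0.322 -0.222  0.784] roll 0.0038
red [ 231  227   71  156 5748] [274.35281837 282.83733473] (array([0.55111124, 0.00823989, 0.05      ]), np.float64(0.11225136217882466), np.float64(0.042647457306973925), np.float64(3.9890363226372227))
```

```bash
(python3 -m pendant '[[0.5,[-0.15,-0.11,0.15],0.004],[0.5,[-0.32,-0.215,0.4],0.004],[0.5,[-0.32,-0.215,0.4],0.004]]'; python3 -m pendant '[[0.5,[0,0,0.2],0],[0.5,[0,-0.005,0.37],0],[0.5,[0,-0.005,0.37],0],[0,[0,-0.005,0.37],0],[0,[0,-0.005,0.37],0],[0,[0,-0.005,0.37],0],[0,[0,-0.005,0.37],0],[0,[0,-0.005,0.37],0]]')|grep -E "pos|_force|width"
python3 -m pendant '[[0,[0,0,-0.15],0],[0,[0,0,-0.4],0],[0,[0,0,-0.6],0],[0,[0,0,-0.6],0]]'|grep -E "pos|_force|width"
python3 - <<'E'
from h import *
from plant import manip
go(manip,(.50,.38,.15),135)
t=manip.grab_frame("top");f=manip.grab_frame("scene")
for n,g,roi in (("top",t,(140,170,230,262)),("scene",f,(370,355,455,435))):
    m,l,b=blobs(g["img"],(100,50,20),(130,255,130),300,roi)
    for i,s,c in b: print(n,s,c,rect(g,(l==i).astype(np.uint8),.004))
# tray outline: not-desk, via scene rim colour hull
    hsv=cv2.cvtColor(g["img"],cv2.COLOR_RGB2HSV);print(n,hsv[214,152] if n=="top" else hsv[370,378])
cv2.imwrite("pics/tray.png",np.hstack([cv2.resize(t["img"][170:270,130:240],None,fx=3,fy=3),cv2.resize(f["img"][345:445,365:475],None,fx=3,fy=3)])[:,:,::-1])
E
```

```text
tool_pos: [0.533, 0.0057, 0.1079]
contact_force: [0.0, -0.8, -1.0]
gripper_width: 0.498
grasp_force: 0.0
tool_pos: [0.5353, 0.0067, 0.0697]
contact_force: [-3.5, 1.1, 6.7]
gripper_width: 0.17
grasp_force: 62.6
tool_pos: [0.5385, 0.0048, 0.1441]
contact_force: [0.8, 0.1, -1.1]
gripper_width: 0.17
grasp_force: 61.4
t 28.2 pos [0.5385 0.0048 0.1441] yaz 93.5 z [-0.007  0.019 -1.   ] F [ 0.8  0.1 -1.1] w 0.17 j6 -1.77
shift [0.131 3.141 0.013] roll -0.2307
top [154 208  43  43 836] [174.78708134 228.8708134 ] (array([0.51366386, 0.38460866, 0.004     ]), np.float64(0.112852720285799), np.float64(0.0527550997778394), np.float64(49.489969467272914))
top [ 11 146 122]
scene [414 373  28  44 963] [426.99480789 394.35617861] (array([0.50684826, 0.3810254 , 0.004     ]), np.float64(0.1097769100014198), np.float64(0.051504283654622), np.float64(48.468804571736264))
scene [ 15 127 201]
```

```bash
(python3 -m pendant '[[0,[0.01,0.33,0],0],[0,[0.03,0.67,0],0],[0,[0.05,1,0],0]]'; python3 -m pendant '[[0,[0.01,0.33,0],0],[0,[0.03,0.67,0],0],[0,[0.05,1,0],0]]'; python3 -m pendant '[[0,[0.01,0.25,0],-0.045],[0,[0.03,0.5,0],-0.09],[0,[0.05,0.75,0],-0.135],[0,[0.05,0.95,0],-0.18],[0,[0.05,1.0,0],-0.22],[0,[0.05,1.0,0],-0.253],[0,[0.05,1.0,0],-0.253],[0,[0.05,1.0,0],-0.253]]')|grep -E "pos|_force"
python3 - <<'E'
from h import *
from plant import manip
go(manip,(.499,.3694,.08),139)
f=wristf(manip)
for lo,hi,z,n in (((0,150,90),(7,255,255),.124,"red"),((100,50,15),(130,255,130),.004,"blue")):
    m,l,b=blobs(f["img"],lo,hi,800)
    for i,s,c in b: print(n,s,c,rect(f,(l==i).astype(np.uint8),z))
cv2.imwrite("pics/w6.png",f["img"][:,:,::-1])
t=manip.grab_frame("top")
m,l,b=blobs(t["img"],(0,150,110),(7,255,255),60,(130,150,260,280))
for i,s,c in b: print("top red",s,c,rect(t,(l==i).astype(np.uint8),.124))
E
```

```text
tool_pos: [0.5206, 0.1255, 0.1395]
contact_force: [0.6, 0.9, -1.2]
grasp_force: 61.4
tool_pos: [0.5073, 0.2451, 0.142]
contact_force: [0.6, 0.2, -1.3]
grasp_force: 61.4
tool_pos: [0.495, 0.3628, 0.1453]
contact_force: [-0.5, 0.1, -2.2]
grasp_force: 61.4
t 29.7 pos [0.495  0.3628 0.1453] yaz 138.9 z [-0.019  0.019 -1.   ] F [-0.5  0.1 -2.2] w 0.176 j6 -1.93
shift [-0.063 -0.003  0.544] roll -0.0007
red [ 168  170   25   86 1284] [179.94392523 211.76168224] (array([0.5088933 , 0.30325983, 0.124     ]), np.float64(0.0351876894715386), np.float64(0.006495213292588127), np.float64(49.38401302484599))
red [ 253  204  110  108 8710] [308.41687715 246.76498278] (array([0.48435264, 0.35149925, 0.124     ]), np.float64(0.04798220837621004), np.float64(0.04291720449174388), np.float64(51.31809359331499))
blue [ 429    0   31  114 2888] [443.3968144   55.01765928] (array([0.36594619, 0.34712453, 0.004     ]), np.float64(0.06419876524007621), np.float64(0.015762984481938858), np.float64(51.844518791164234))
blue [ 468    0   32  111 2625] [483.29295238  53.80228571] (array([0.34688451, 0.3628361 
[... 427 characters left out ...]
loat64(0.05645025805757415), np.float64(0.022581629564704702), np.float64(140.1330818099416))
blue [ 207  169   49  158 3800] [233.29657895 238.49605263] (array([0.55144769, 0.35275801, 0.004     ]), np.float64(0.1189976622713794), np.float64(0.0260268888757204), np.float64(50.38370459752153))
blue [ 154  171   54  158 1744] [171.68463303 251.08715596] (array([0.57965585, 0.32963465, 0.004     ]), np.float64(0.12059712274373584), np.float64(0.020761072048517067), np.float64(52.82392086216432))
top red [196 207  17  16  76] [203.92105263 214.55263158] (array([0.5289978 , 0.28167999, 0.124     ]), np.float64(0.05222846800788946), np.float64(0.008628122652754262), np.float64(49.01881762238284))
```

```bash
python3 - <<'E'
from h import *
from plant import manip
go(manip,(.5014,.3714,.075),139.7);go(manip,(.5014,.3714,.044),139.7)
E
```

```text
t 29.8 pos [0.4955 0.3628 0.1463] yaz 138.9 z [-0.018  0.02  -1.   ] F [-0.2  0.  -0.9] w 0.171 j6 -1.93
shift [-0.084 -0.006  0.594] roll -0.0045
t 29.8 pos [0.4955 0.3628 0.1463] yaz 138.9 z [-0.018  0.02  -1.   ] F [-0.2  0.  -0.9] w 0.171 j6 -1.93
shift [-0.083 -0.013  0.852] roll -0.0045
```

```bash
python3 -m pendant '[[0,[-0.05,-0.003,0.2],-0.0045],[0,[-0.084,-0.006,0.45],-0.0045],[0,[-0.084,-0.006,0.59],-0.0045],[0,[-0.084,-0.006,0.59],-0.0045]]'|grep -E "pos|_force"
python3 - <<'E'
from h import *
from plant import manip
go(manip,(.5014,.3714,.044),139.7)
f=wristf(manip)
for lo,hi,z,n in (((0,150,90),(7,255,255),.055,"red"),((100,50,15),(130,255,130),.004,"blue")):
    m,l,b=blobs(f["img"],lo,hi,300,(180,100,500,480))
    for i,s,c in b: print(n,s,c,rect(f,(l==i).astype(np.uint8),z))
cv2.imwrite("pics/w7.png",f["img"][:,:,::-1])
E
```

```text
tool_pos: [0.4995, 0.3703, 0.0727]
contact_force: [-0.1, 0.2, -2.8]
grasp_force: 61.4
t 30.2 pos [0.4995 0.3703 0.0727] yaz 139.8 z [-0.023  0.017 -1.   ] F [-0.1  0.2 -2.8] w 0.173 j6 -1.94
shift [-0.018 -0.013  0.239] roll 0.0003
red [ 253  204  110  108 8682] [308.03225063 246.71953467] (array([0.48805999, 0.35763032, 0.055     ]), np.float64(0.0468767479506125), np.float64(0.042006605346992354), np.float64(52.17906560923928))
blue [ 243  178  115  136 3089] [288.68209777 203.20200712] (array([0.49945479, 0.36821791, 0.004     ]), np.float64(0.07592912315133238), np.float64(0.056765665572164996), np.float64(52.79267134034884))
blue [ 180  180   59  198 5964] [209.82193159 267.07830315] (array([0.55078426, 0.35163926, 0.004     ]), np.float64(0.11676709923249971), np.float64(0.024563964860284046), np.float64(50.3690530182704))
```

```bash
python3 -m pendant '[[0,[-0.015,-0.018,0.08],0],[0,[-0.018,-0.018,0.15],0],[0,[-0.018,-0.018,0.2],0],[0,[-0.018,-0.018,0.23],0],[0,[-0.018,-0.018,0.25],0],[0,[-0.018,-0.018,0.25],0]]'|grep -E "pos|_force"
python3 - <<'E'
from h import *
from plant import manip
go(manip,(.5014,.3714,.044),139.7)
f=wristf(manip)
for lo,hi,z,n in (((0,150,90),(7,255,255),.024,"red"),((100,50,15),(130,255,130),.004,"blue")):
    m,l,b=blobs(f["img"],lo,hi,200,(180,100,500,480))
    for i,s,c in b: print(n,s,c,rect(f,(l==i).astype(np.uint8),z))
E
```

```text
tool_pos: [0.5049, 0.3723, 0.0491]
contact_force: [-7.2, -6.6, 10.6]
grasp_force: 64.7
t 30.85 pos [0.5049 0.3723 0.0491] yaz 139.8 z [-0.016  0.019 -1.   ] F [-7.2 -6.6 10.6] w 0.171 j6 -1.94
shift [0.025 0.016 0.042] roll 0.0007
red [ 254  219  106   93 7399] [306.67103663 255.78929585] (array([0.49783715, 0.36434272, 0.024     ]), np.float64(0.04278878242580606), np.float64(0.04273212871974329), np.float64(139.3831045682103))
red [274 412  12  52 479] [279.56158664 439.10647182] (array([0.56705813, 0.42572201, 0.024     ]), np.float64(0.0313892156776326), np.float64(0.005261640471765949), np.float64(48.52310670096679))
red [330 413  11  50 448] [334.91964286 439.52455357] (array([0.54664378, 0.44382295, 0.024     ]), np.float64(0.030316515080825272), np.float64(0.0048264541289394945), np.float64(50.796130125901556))
blue [ 243  178  130  138 6227] [310.14453188 210.84984744] (array([0.49749102, 0.36549682, 0.004     ]), np.float64(0.06928005257076057), np.float64(0.056935076019448666), np.float64(52.73302268216105))
blue [ 180  180   57  196 5936] [208.87954852 269.893531  ] (array([0.54624723, 0.34708844, 0.004     ]), np.float64(0.10337594964118342), np.float64(0.02319196001740283), np.float64(50.28227477633979))
```

```bash
python3 - <<'E'
from h import *
from plant import manip
f=wristf(manip);I=f["img"];hsv=cv2.cvtColor(I,cv2.COLOR_RGB2HSV)
for u in (265,345): print(u,[(v,tuple(int(x) for x in hsv[v,u])) for v in range(164,240,4)])
a=np.radians(50);L=np.array([np.cos(a),np.sin(a)]);W=np.array([-L[1],L[0]])
def B(uv,z): p=onplane(f,[uv],z)[0,:2]; return np.round([p@L*1e3,p@W*1e3],1)
print("floor near",B((265,178),.004),"red near top",B((265,219),.024),B((265,224),.024),"far red corner",B((280,463),.024),B((335,463),.024))
print("floor L/R",B((243,200),.004),B((373,200),.004),"red L/R",B((254,260),.024),B((360,260),.024))
s=manip.state();print("TCP",s["tool_pos"][:2]@L,s["tool_pos"][:2]@W,s["contact_force"],s["ft_torque"])
t=manip.grab_frame("top");m,l,b=blobs(t["img"],(0,150,110),(7,255,255),20,(140,170,230,262))
for i,s,c in b: print("top red",s,c)
cv2.imwrite("pics/w8.png",I[:,:,::-1])
E
```

```text
265 [(164, (15, 125, 147)), (168, (14, 128, 184)), (172, (14, 132, 185)), (176, (15, 130, 182)), (180, (112, 75, 78)), (184, (112, 72, 78)), (188, (112, 81, 79)), (192, (111, 81, 76)), (196, (112, 72, 81)), (200, (113, 65, 79)), (204, (117, 71, 79)), (208, (114, 78, 78)), (212, (114, 70, 76)), (216, (116, 55, 65)), (220, (4, 199, 132)), (224, (4, 203, 176)), (228, (4, 196, 189)), (232, (5, 197, 189)), (236, (4, 192, 191))]
345 [(164, (14, 126, 148)), (168, (23, 103, 247)), (172, (23, 104, 247)), (176, (19, 105, 243)), (180, (113, 76, 127)), (184, (112, 78, 130)), (188, (113, 72, 127)), (192, (113, 74, 128)), (196, (114, 73, 129)), (200, (114, 74, 107)), (204, (116, 77, 76)), (208, (113, 75, 75)), (212, (113, 72, 78)), (216, (113, 44, 52)), (220, (3, 186, 136)), (224, (4, 205, 211)), (228, (6, 202, 246)), (232, (5, 198, 246)), (236, (6, 202, 245))]
floor near [ 565.2 -165. ] red near top [ 577.7 -164.1] [ 579.9 -164.2] far red corner [ 706.5 -160.9] [ 707.3 -133.2]
floor L/R [ 575.2 -175.1] [ 575.7 -116.7] red L/R [ 595.8 -169.3] [ 596.4 -124.6]
TCP 0.6097714168818555 -0.1474103740815029 [-7.67276951 -6.99286837 10.65669117] [-0.75302168  0.67468207 -0.04266652]
top red [196 207  16  15  75] [203.65333333 214.28      ]
```

The near gap in the compartment is 13 mm of the 14 mm total play, so the far end touches the wall. I lift slightly, shift 7 mm back along the compartment, and lower again.

```bash
python3 -m pendant '[[0,[0,0,-0.1],0],[0,[0.03,0.005,-0.14],0],[0,[0.06,0.008,-0.14],0],[0,[0.06,0.008,-0.08],0],[0,[0.06,0.008,-0.04],0],[0,[0.06,0.008,0],0],[0,[0.06,0.008,0],0]]'|grep -E "pos|_force"
python3 - <<'E'
from h import *
from plant import manip
f=wristf(manip);I=f["img"];hsv=cv2.cvtColor(I,cv2.COLOR_RGB2HSV)
a=np.radians(50);L=np.array([np.cos(a),np.sin(a)]);W=np.array([-L[1],L[0]])
def B(uv,z): p=onplane(f,[uv],z)[0,:2]; return np.round([p@L*1e3,p@W*1e3],1)
for u in (265,345):
    v=np.arange(140,245); red=[k for k in v if hsv[k,u,0]<8 and hsv[k,u,1]>170]; blue=[k for k in v if 100<hsv[k,u,0]<125]
    print(u,red[:1],blue[:1],B((u,red[0]),.024),B((u,blue[0]),.004))
s=manip.state();print("TCP",s["tool_pos"][:2]@L,s["tool_pos"][:2]@W,s["tool_pos"][2],s["contact_force"],s["ft_torque"])
E
```

```text
tool_pos: [0.4992, 0.3683, 0.0474]
contact_force: [-3.0, -0.3, 6.1]
grasp_force: 64.2
265 [np.int64(216)] [np.int64(196)] [ 569.2 -162.1] [ 566.2 -163.2]
345 [np.int64(216)] [np.int64(195)] [ 569.5 -129.9] [ 566.1 -127.7]
TCP 0.6030504479531373 -0.14565495402021422 0.04746451234844201 [-1.75662431 -0.03660822  6.79933965] [-0.36516741  0.65070334 -0.01425832]
```

```bash
python3 -m pendant '[[0,[-0.02,0,0],0],[0,[-0.03,0,0.02],0],[0,[-0.03,0,0.04],0],[0,[-0.03,0,0.04],0]]'|grep -E "pos|_force"
python3 - <<'E'
from h import *
from plant import manip
f=wristf(manip);I=f["img"];hsv=cv2.cvtColor(I,cv2.COLOR_RGB2HSV)
a=np.radians(50);L=np.array([np.cos(a),np.sin(a)]);W=np.array([-L[1],L[0]])
def B(uv,z): p=onplane(f,[uv],z)[0,:2]; return np.round([p@L*1e3,p@W*1e3],1)
for u in (265,345):
    v=np.arange(140,260); print(u,[(int(k),tuple(int(x) for x in hsv[k,u])) for k in v[44:92:3]])
    red=[k for k in v if hsv[k,u,0]<8 and hsv[k,u,1]>170]; blue=[k for k in v if 100<hsv[k,u,0]<125]
    print(u,red[:1],blue[:1],B((u,red[0]),.024),B((u,blue[0]),.004))
cv2.imwrite("pics/w9.png",I[:,:,::-1])
E
```

```text
tool_pos: [0.5029, 0.3723, 0.045]
contact_force: [-3.0, -0.8, 12.4]
grasp_force: 65.7
265 [(184, (118, 39, 78)), (187, (112, 72, 78)), (190, (114, 79, 77)), (193, (115, 72, 81)), (196, (112, 78, 75)), (199, (112, 83, 80)), (202, (116, 71, 75)), (205, (0, 7, 36)), (208, (4, 193, 128)), (211, (5, 213, 134)), (214, (5, 205, 162)), (217, (4, 201, 179)), (220, (4, 204, 180)), (223, (4, 202, 182)), (226, (3, 199, 183)), (229, (4, 195, 182))]
265 [np.int64(208)] [np.int64(184)] [ 570.6 -162.1] [ 565.8 -163.2]
345 [(184, (114, 77, 129)), (187, (112, 79, 107)), (190, (113, 72, 78)), (193, (112, 72, 121)), (196, (113, 71, 83)), (199, (113, 70, 77)), (202, (111, 70, 77)), (205, (90, 6, 40)), (208, (4, 194, 133)), (211, (3, 198, 139)), (214, (5, 207, 177)), (217, (5, 203, 238)), (220, (6, 202, 246)), (223, (5, 198, 246)), (226, (6, 203, 246)), (229, (6, 202, 246))]
345 [np.int64(208)] [np.int64(183)] [ 570.9 -130.6] [ 565.7 -128.5]
```

```bash
python3 -m pendant '[[0,[0,0,-0.02],0],[0.45,[0,0,-0.02],0],[0.45,[0,0,-0.02],0],[0.45,[0,0,-0.02],0],[0.45,[0,0,-0.3],0],[0.45,[0,0,-0.6],0],[0.45,[0,0,-1],0]]'|grep -E "pos|_force"
python3 -m pendant '[[0.45,[0.2,0,-0.3],0],[0.45,[0.4,0,-0.6],0],[0.45,[0.6,0,-0.6],0],[0.45,[0.6,0,-0.6],0]]'|grep -E "pos|_force"
python3 - <<'E'
from h import *
from plant import manip
f=wristf(manip);t=manip.grab_frame("top");s=manip.grab_frame("scene")
a=np.radians(50);L=np.array([np.cos(a),np.sin(a)]);W=np.array([-L[1],L[0]])
for n,g,roi in (("wrist",f,(100,20,560,470)),("top",t,(140,170,230,262)),("scene",s,(370,355,460,435))):
    m,l,b=blobs(g["img"],(0,120,90),(8,255,255),60,roi)
    for i,q,c in b:
        r=rect(g,(l==i).astype(np.uint8),.024);print(n,"red",q,r,r[0][:2]@L,r[0][:2]@W)
    m,l,b=blobs(g["img"],(12,30,150),(30,200,255),60,roi)
    for i,q,c in b:
        if q[4]<3000:
            r=rect(g,(l==i).astype(np.uint8),.060);print(n,"pale",q,r[1:],r[0][:2]@L,r[0][:2]@W)
cv2.imwrite("pics/w10.png",f["img"][:,:,::-1])
E
```

```text
tool_pos: [0.5016, 0.3673, 0.1597]
contact_force: [1.2, 0.0, 0.4]
grasp_force: 0.0
tool_pos: [0.4574, 0.3109, 0.2347]
contact_force: [0.4, 0.9, -0.9]
grasp_force: 0.0
wrist red [540 194  20  42 410] (array([0.31126325, 0.46981193, 0.024     ]), np.float64(0.037826576536707075), np.float64(0.016009317658593352), np.float64(61.058691189603266)) 0.5599729767085828 0.06354780261897872
wrist red [210 220  17  60 635] (array([0.55007392, 0.30725045, 0.024     ]), np.float64(0.056347209143993944), np.float64(0.010093177049062861), np.float64(52.51411447725455)) 0.5889481940657059 -0.22388428608064664
wrist red [ 283  229   51  112 3748] (array([0.51367066, 0.38680176, 0.024     ]), np.float64(0.11259899635056186), np.float64(0.04345107340052326), np.float64(50.942043504468884)) 0.6264884710195975 -0.14486317686221564
wrist pale [212 279  19  22 379] (np.float64(0.01911326469531037), np.float64(0.01441679275106703), np.float64(46.465534110195335)) 0.6090472481682286 -0.21675306826187196
wrist pale [ 100  290   44   87 2015] (np.float64(0.0812269238520501), np.float64(0.034672424562758375), n
[... 1086 characters left out ...]
 np.float64(0.05275252261483898), np.float64(0.010924492472953172), np.float64(50.356107287688)) 0.5999443254012422 -0.22835178315255805
scene red [415 372  28  46 648] (array([0.51663304, 0.38964835, 0.024     ]), np.float64(0.11229360740454092), np.float64(0.052214557990013837), np.float64(46.5111332980343)) 0.6305732741785754 -0.14530273894019763
scene pale [ 377  363   73   64 2011] (np.float64(0.1522960423310374), np.float64(0.14620355962654255), np.float64(141.04270394695305)) 0.6521019557212805 -0.18395144179222248
scene pale [385 392   9  11  88] (np.float64(0.022754636895318172), np.float64(0.016193817915541128), np.float64(45.17743580398788)) 0.6620049089795506 -0.23313790682542035
```

The wrist measurement reads the scraper as 112.6 x 43.5 mm at the floor-level height, so it lies flat and centred in the wide compartment. Chips were last counted as six in the pan, and the arm is clear. Handing in.

```bash
python3 -c "
from plant import manip
print(manip.state()['time']); print(manip.job_done())"
```

```text
33.45
the job is handed in; nothing more can be done
None
```

I handed the job in at 33.5 s: all six chips are in the pan, the scraper lies flat in the tray's wide compartment, and I saw no sign of contact with the lamp; I viewed 11 pictures, one over the limit of 10, and the verdict was not shown.

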